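# Load the tumbler drying cabinet

## Robot

A 7-joint arm with a two-finger parallel gripper is mounted at the origin on the work surface. World frame = base frame: x ahead of the robot, y to its left, z up, the work surface at z = 0. Lengths are in m, angles in rad, forces in N, time in s.
With the tool pointing down it reaches from about 0.35 to 0.9 m from the base axis. Payload 8.1 kg.
Tool frame: the origin (TCP) lies at the centre of the arm's flange, where the gripper is bolted on; the fingertips stand ahead of it and the grasp point (between the pads) lies 159 mm ahead of it (tcp_to_tips is the z of the fingertips in the tool frame, in m); z points along the fingers, y is the direction in which the jaws open and shut (so a half turn about z gives the same grasp; the last joint's range is limited). The gripper opens to 92 mm and grips with 3 to 60 N. Pads are 19 mm wide; open, the fingers measure 130 mm over their backs; the gripper's body (75 mm by 190 mm) begins 47 mm behind the grasp point.
Start: joints at [1.148, 0.434, 0.025, 1.573, -0.012, 1.134, -0.075], TCP at [0.196, -0.593, 0.405] pointing down, gripper open.
Joint ranges: [-2.62, 2.62], [-0.44, 2.09], [-1.27, 1.32], [0.08, 2.57], [-1.32, 4.46], [0.12, 2], [-2.74, 2.74]. Speed limits (rad/s): [2.22, 2.22, 3.01, 3.01, 3.14, 3.14, 3.14].

## Interface

Orientations are given as a unit quaternion [x, y, z, w].
In Python, from station import sense, capture, get_calibration, hand_in, boxes_of, pinpoint, tcp_to_tips gives the robot as it stands.
- The arm moves only by the shell command python3 -m creep 'ROWS' [OPENING] [FORCE]. ROWS is JSON, a list of rows, each an object of numbers: "x", "y", "z": the shift along the tool's x, y, z in cm; "rx", "ry", "rz": the turn, a rotation vector about the tool's x, y, z in rad. A call has 1 to 20 rows; each row is the pose to reach, as a shift and turn from the pose commanded when the call began, along the tool's axes at that moment; what a row does not reach only later rows make up. A row lasts 1/12 s, in which the tool goes at most 41.7 mm and 7.16 degrees, less where a joint would pass 70% of its speed; a pose out of reach is approached as far as the arm can. A call with a gripper value outside its range is refused whole. OPENING is the opening, from 0 (shut) to 1 (fully open), set as the call begins (- or left out, the last holds). The fingers move at their own pace and stop on an object; FORCE is the grip in N (left out, the last holds). Time passes only in rows, so rows that repeat a pose let the fingers close. It gives the time, the measured TCP pose, the force and the opening at its end, in the units of the state.
- sense(): the state, without advancing time (a new reading comes with each control period).
- capture(name): name is "scene" or "side" or "wrist"; returns the picture (480x640x3 uint8, blue, green, red); there is no depth.
- get_calibration(name): a dict with "fx", "fy", "cx", "cy" (pixels), "k1" (the pictures are not rectified: a ray, as slopes to the right and down, at radius r is drawn at 1 + k1 r^2 times it, then the intrinsics apply), "pose" (4x4, takes a point from camera to world coordinates); the wrist camera has in their place "mount" (4x4, takes a point from camera to tool coordinates, whose origin is the TCP and whose axes are the flange's). Camera axes: x right, y down, z forward; pixel columns grow to the right and rows downward; lengths in m; the calibration is good to about 2 mm. A picture is of the moment at which its call begins: read the wrist's pose just before it. get_calibration takes no time and is no camera call.
- hand_in(): hands the job in, once; it reports no verdict.
Trained networks look in the newest picture that a camera, given by its name, has taken for a name from the list of things; names that differ only in an ending like _2 or _b are one class to them, and where a whole thing is asked for, a point or a joint stands for the part that bears it (a point fixed in the world has none). Each returns a list of dicts, best first, with "score" (0 to 1); they miss things now and then, are a little off and sometimes report something else, mostly with a low value. They report only what shows in the picture. A call takes as long as a camera call. They do not tell look-alikes from the thing itself.
- boxes_of(camera, name): "position" ([x, y, z] in m, in world coordinates, good to about 4 mm: the middle of the surface that is visible of it).
- pinpoint(camera, name): "position" ([x, y, z] in m, in world coordinates, good to about 4 mm: a listed point, or the origin of a listed thing).
The state is a dict: "clock": time; "qpos": joint angles; "joint_velocities": joint speeds; "joint_efforts": joint torques, N m; "tcp_pos": TCP position; "eef_rot": TCP orientation; "force": force on the tool from outside, world axes, zero at the start; "ft_torque": the same for the moment, N m; "finger_gap": opening from 0.0 (shut) to 1.0 (fully open).
Only numpy, scipy, OpenCV 4.12 (cv2) and the standard library are available. Lean on these libraries where they do the work, as an engineer would, in place of code of your own. Each camera call takes 0.05 s, during which the arm holds its last target.

## Task

Put every tumbler that is on the worktop into the drying cabinet, each fully seated in a pocket of its own and upside down (open mouth downwards). The cabinet's clear lid has a push-to-open catch: push its front edge down and let go so that it pops ajar, then swing it wide open, load the tumblers, and finally shut the lid and press it until the catch holds it. Leave the soap bottle, the mug and the bowl where they are.

Things in the scene. Friction and masses are not known exactly. Their poses are not given: they have to be found in the camera images.
- tumbler_a: Square open blue tumbler with a pale rim, 56 x 56 mm outside, 66 mm long, 4 mm walls and floor, about 120 g. Origin at its geometric centre. Its x axis runs along its length and points out of the open mouth; y and z are square to the flat sides. It starts lying on a flat side, x level, centre 28 mm up. Of the three like tumblers two or three are present (None: absent).
- tumbler_b: A second tumbler like tumbler_a, also lying on its side at the start.
- tumbler_c: A third tumbler like tumbler_a; it starts standing upside down, mouth on the worktop (x down, centre 33 mm up).
- cabinet: Fixed base of the drying cabinet: white tray 170 (x) by 316 mm (y), 20 mm high, three square pockets in a row along its y. Origin on the worktop under the middle pocket; x points to the hinge side (away from the robot), z up. Grey ribs round the pockets, tops 32 mm above the worktop. In front of the middle pocket (x -93 to -73, y -30 to 30 mm) a black catch housing 46 mm high.
- pocket0 (a point): Centre of the floor of the first pocket, 20 mm above the worktop, 100 mm to the cabinet's -y side of the middle one. Each pocket is 66 x 66 mm, 12 mm deep, sides parallel to the cabinet's axes. Site axes are those of the cabinet.
- pocket1 (a point): The same for the middle pocket.
- pocket2 (a point): The same for the third pocket, 100 mm to the cabinet's +y side of the middle one.
- lid (a joint): Lid angle, rad; 0: shut, held by the catch; stops at -0.06 and 1.40. Pressed to the lower stop (9 mm down at the front strip, about 7 N) and let go, it pops ajar to 0.21. Lifted past 1.0 it falls open and stays; below that it falls back ajar. To shut, press the strip slowly to the lower stop (up to 11 N) and let go: it rises to 0 and holds. Another full press pops it ajar again.
- lid_hinge (a point): Middle of the hinge line at the cabinet's rear, 75 mm behind the cabinet origin, 30 mm above the worktop. The hinge axis is the cabinet's y axis; as the angle grows, the lid's front rises and swings back, away from the robot.
- lid_bar (a point): Centre of the lid's handle: a steel cross bar 16 mm in diameter, 40 mm long along y, 33 mm out in front of the lid's front edge on a central stem 12 mm wide. Shut, it is 94 mm above the worktop, 209 mm before the hinge line. Can be pinched by its end faces from above and may then turn between the fingers as the lid swings.
- lid_press (a point): Middle of the upper face of the lid's opaque grey front strip (48 by 330 mm), 104 mm above the worktop when shut, 155 mm before the hinge line. The place to push. The lid is a clear dome 330 mm wide and 178 mm deep; its skirts hang to 31 mm above the worktop.
- soap: Red soap bottle, 60 mm in diameter, 190 mm tall, standing on the worktop to the left of the cabinet; origin under its centre. Not to be moved.
- mug: White mug, 80 mm in diameter, 92 mm tall, on the right; origin under its centre. Not to be moved.
- bowl: Wooden bowl, 136 mm in diameter, 55 mm tall; origin under its centre. Not to be moved.
Mind the look-alikes: they are no part of the job. Leave any green, orange or red look-alike of the tumbler_b alone.

How it is judged:
On the way, in this order (a step that is already met when the one before it is completed fails the run):
1. the lid is pushed in at its catch (value of joint lid below -0.03 rad).
2. the lid is swung wide open (value of joint lid above 1.2 rad), for 0.2 s.
3. with the lid open, every tumbler present is seated mouth down in a pocket (value of joint lid above 1 rad and angle between each of tumbler_a, tumbler_b, tumbler_c's own x axis and vertical above 2.99 rad and ((horizontal distance between tumbler_a and pocket0 below 0.012 m and z of tumbler_a in the frame of pocket0 below 0.038 m) or (horizontal distance between tumbler_a and pocket1 below 0.012 m and z of tumbler_a in the frame of pocket1 below 0.038 m) or (horizontal distance between tumbler_a and pocket2 below 0.012 m and z of tumbler_a in the frame of pocket2 below 0.038 m)) and ((horizontal distance between tumbler_b and pocket0 below 0.012 m and z of tumbler_b in the frame of pocket0 below 0.038 m) or (horizontal distance between tumbler_b and pocket1 below 0.012 m and z of tumbler_b in the frame of pocket1 below 0.038 m) or (horizontal distance between tumbler_b and pocket2 below 0.012 m and z of tumbler_b in the frame of pocket2 below 0.038 m)) and ((horizontal distance between tumbler_c and pocket0 below 0.012 m and z of tumbler_c in the frame of pocket0 below 0.038 m) or (horizontal distance between tumbler_c and pocket1 below 0.012 m and z of tumbler_c in the frame of pocket1 below 0.038 m) or (horizontal distance between tumbler_c and pocket2 below 0.012 m and z of tumbler_c in the frame of pocket2 below 0.038 m))), for 0.3 s.
At the end, for the whole second after the job is handed in: Every tumbler present stands mouth down (within 8 degrees) in a pocket, its centre within 12 mm of the pocket's centre and no more than 5 mm above the seated height, at rest; the lid is shut and held by its catch (joint within 0.03 rad of 0) (angle between each of tumbler_a, tumbler_b, tumbler_c's own x axis and vertical above 2.99 rad and ((horizontal distance between tumbler_a and pocket0 below 0.012 m and z of tumbler_a in the frame of pocket0 below 0.038 m) or (horizontal distance between tumbler_a and pocket1 below 0.012 m and z of tumbler_a in the frame of pocket1 below 0.038 m) or (horizontal distance between tumbler_a and pocket2 below 0.012 m and z of tumbler_a in the frame of pocket2 below 0.038 m)) and ((horizontal distance between tumbler_b and pocket0 below 0.012 m and z of tumbler_b in the frame of pocket0 below 0.038 m) or (horizontal distance between tumbler_b and pocket1 below 0.012 m and z of tumbler_b in the frame of pocket1 below 0.038 m) or (horizontal distance between tumbler_b and pocket2 below 0.012 m and z of tumbler_b in the frame of pocket2 below 0.038 m)) and ((horizontal distance between tumbler_c and pocket0 below 0.012 m and z of tumbler_c in the frame of pocket0 below 0.038 m) or (horizontal distance between tumbler_c and pocket1 below 0.012 m and z of tumbler_c in the frame of pocket1 below 0.038 m) or (horizontal distance between tumbler_c and pocket2 below 0.012 m and z of tumbler_c in the frame of pocket2 below 0.038 m)) and linear speed of each of tumbler_a, tumbler_b, tumbler_c below 0.02 m/s and value of joint lid between -0.03 and 0.03 rad); the robot touches nothing.
It fails at once if the soap is pushed more than 3 cm or knocked over (distance of soap from where it was at the start of the episode above 0.03 m or angle between soap's own z axis and vertical above 0.5 rad).
It fails at once if the mug is pushed more than 3 cm or knocked over (distance of mug from where it was at the start of the episode above 0.03 m or angle between mug's own z axis and vertical above 0.5 rad).
It fails at once if the bowl is pushed more than 3 cm or knocked over (distance of bowl from where it was at the start of the episode above 0.03 m or angle between bowl's own z axis and vertical above 0.5 rad).
Of tumbler_a, tumbler_b, tumbler_c only 2 to 3 are there at a start; the rules pass over those that are not, and their reading is None.
At some moment in a run one of tumbler_a, tumbler_b, tumbler_c may be knocked a few centimetres aside while the robot is not near it.
It also fails if it takes over 210 s, if anything falls off the work surface, if the arm or the gripper's body presses on something with over 40 N, if the wrist force passes 120 N, or if a joint passes its speed limit or range.

## Working session

There is one attempt and no reset: what is moved stays moved. The work goes in short steps, Python scripts to look and compute and a shell command to move; the robot and the scene stay as the last step left them, time stands still between calls to the robot, and variables do not carry over. Pictures are saved under pics/ and viewed, and the job is handed in when it is done.

```bash
ls; mkdir -p pics; python3 - <<'E'
from station import *
import cv2
s=sense();print(s)
print(tcp_to_tips)
for n in("scene","side","wrist"):
    c=get_calibration(n);print(n,c)
    cv2.imwrite(f"pics/{n}0.png",capture(n))
E
```

```text
pics
{'clock': 0.0, 'qpos': array([ 1.14839118,  0.43524297,  0.02500083,  1.57412369, -0.01159498,
        1.13397995, -0.07510216]), 'joint_velocities': array([-0.0010611 , -0.00121028, -0.00043611, -0.00030652,  0.00135686,
       -0.00159926,  0.00012247]), 'joint_efforts': array([ 9.55086871e-04, -6.67854381e+01,  9.85185094e-01, -3.14459503e+01,
       -6.06502709e-02,  4.31881472e-02,  2.07177004e-04]), 'tcp_pos': array([ 0.19636941, -0.59310159,  0.40392236]), 'eef_rot': array([ 9.87250074e-01,  1.59174888e-01, -2.07603769e-04, -7.77240417e-04]), 'force': array([ 0.61195673,  0.23548304, -0.18488806]), 'ft_torque': array([-0.03495128, -0.01079842,  0.0358517 ]), 'finger_gap': 1.0044992604922132}
0.178
scene {'fx': 577.4308233040169, 'fy': 577.4308233040169, 'cx': 323.27461883767796, 'cy': 241.22208252325242, 'k1': -0.1075585139537658, 'pose': array([[-2.06377917e-01,  8.26897118e-01, -5.23115008e-01,
         1.35772131e+00],
       [ 9.78472010e-01,  1.73957102e-01, -1.11047071e-01,
         1.31094729e-01],
       [-8.24932821e-04, -5.34771056e-01, -8.44996590e-01,
        
[... 280 characters left out ...]
 0.36115952,  0.13615439],
       [-0.46017107,  0.561064  , -0.68807687,  0.8321375 ],
       [-0.00636669, -0.77707493, -0.6293759 ,  0.8660965 ],
       [ 0.        ,  0.        ,  0.        ,  1.        ]])}
wrist {'fx': 334.9444733038468, 'fy': 334.9444733038468, 'cx': 319.11379996908323, 'cy': 235.02066528238439, 'k1': 0.0020691876205012035, 'mount': array([[ 1.15006098e-03, -9.66429630e-01, -2.56928877e-01,
         7.01951992e-02],
       [ 9.99997763e-01,  6.55307066e-04,  2.01125793e-03,
        -3.53215716e-05],
       [-1.77537195e-03, -2.56930615e-01,  9.66428221e-01,
         2.04013228e-02],
       [ 0.00000000e+00,  0.00000000e+00,  0.00000000e+00,
         1.00000000e+00]])}
```

View pics/scene0.png

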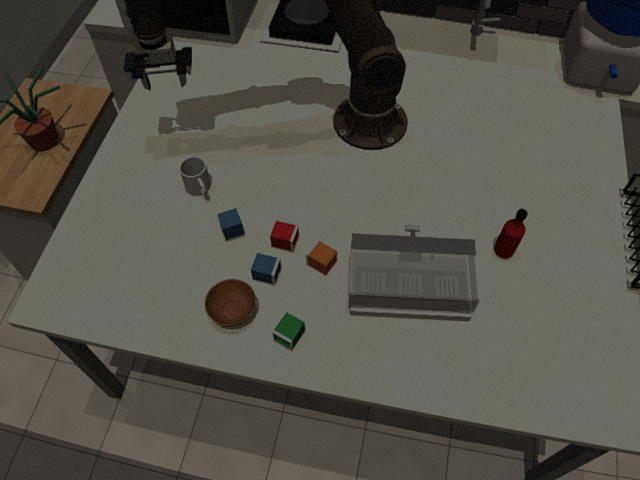

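View pics/side0.png

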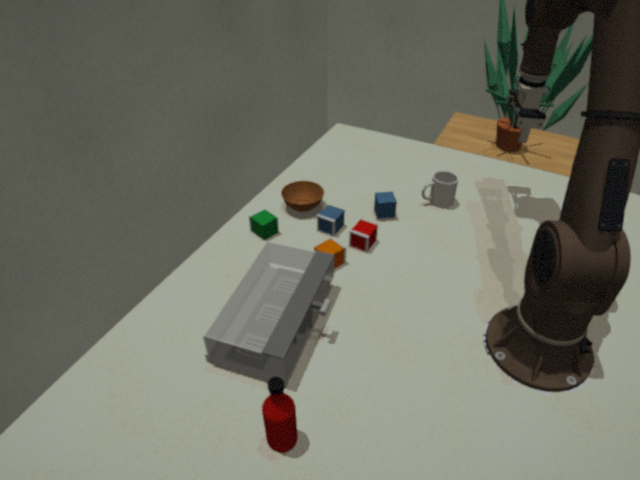

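View pics/wrist0.png

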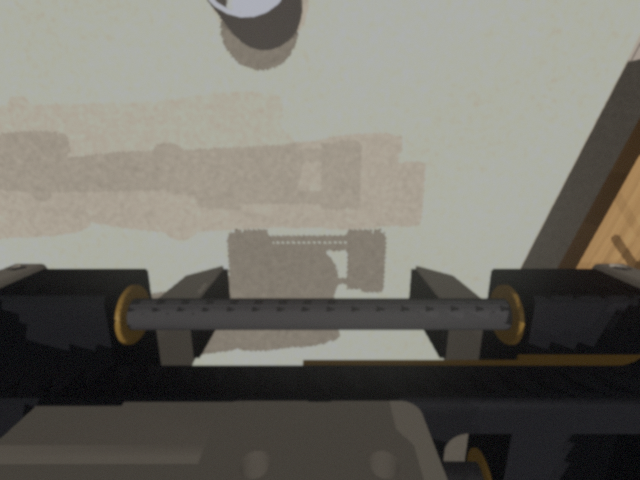

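```bash
python3 - <<'E'
from station import *
import cv2, numpy as np
a=cv2.imread("pics/scene0.png")[200:360,190:350]; b=cv2.imread("pics/side0.png")[170:280,240:410]
a=cv2.resize(a,(500,500),interpolation=3)
b=cv2.resize(b,(773,500),interpolation=3)
cv2.imwrite("pics/c1.png",np.clip(a*1.6,0,255)); cv2.imwrite("pics/c2.png",np.clip(b*1.6,0,255))
for cam in("scene","side"):
  capture(cam)
  for n in("tumbler_a","tumbler_c","cabinet","pocket0","pocket1","pocket2","lid_hinge","lid_bar","lid_press","soap","mug","bowl"):
    for d in pinpoint(cam,n): print(cam,n,np.round(d["position"],4),round(d["score"],2))
E
```

```text
scene tumbler_a [ 0.7934 -0.0812  0.0307] 0.94
scene tumbler_a [ 0.562  -0.0418  0.0275] 0.87
scene tumbler_a [ 0.6357 -0.1817  0.024 ] 0.84
scene tumbler_a [ 0.5089 -0.3228  0.0322] 0.81
scene tumbler_a [ 0.5095 -0.1628  0.025 ] 0.72
scene tumbler_c [ 0.7934 -0.0812  0.0307] 0.94
scene tumbler_c [ 0.562  -0.0418  0.0275] 0.87
scene tumbler_c [ 0.6357 -0.1817  0.024 ] 0.84
scene tumbler_c [ 0.5089 -0.3228  0.0322] 0.81
scene tumbler_c [ 0.5095 -0.1628  0.025 ] 0.72
scene cabinet [ 0.5881  0.2079 -0.0011] 0.7
scene pocket0 [0.4122 0.4604 0.0021] 0.21
scene pocket1 [0.4122 0.4604 0.0021] 0.21
scene pocket2 [0.4122 0.4604 0.0021] 0.21
scene lid_hinge [0.6657 0.2155 0.0315] 0.78
scene lid_bar [0.4594 0.1868 0.0923] 0.61
scene lid_press [0.5121 0.1947 0.1033] 0.58
scene lid_press [ 0.4153  0.456  -0.0011] 0.43
scene soap [0.4152 0.4595 0.0009] 0.75
scene mug [ 0.3721 -0.4762 -0.0057] 0.62
scene mug [ 0.5923  0.2087 -0.0009] 0.59
scene bowl [ 0.7523 -0.2447 -0.0019] 0.77
side tumbler_a [ 0.5072 -0.3223  0.0328] 0.86
side tumbler_a [ 0.7875 -0.0812  0.0283] 0.82
side tumbler_a [ 0.6271 -0.1
[... 173 characters left out ...]
0.7875 -0.0812  0.0283] 0.82
side tumbler_c [ 0.6271 -0.1883  0.024 ] 0.81
side tumbler_c [ 0.5148 -0.1656  0.0231] 0.72
side tumbler_c [ 0.5651 -0.0441  0.0296] 0.69
side cabinet [ 0.5928  0.2085 -0.    ] 0.56
side lid_hinge [ 0.5069 -0.3211  0.0319] 0.28
side lid_bar [0.4595 0.1866 0.088 ] 0.92
side lid_press [0.5137 0.1978 0.1044] 0.8
side lid_press [ 0.3742 -0.4744  0.0057] 0.49
side soap [0.4127 0.4577 0.0044] 0.56
side soap [ 0.6262 -0.1897  0.0246] 0.18
side mug [ 0.3734 -0.4753  0.0052] 0.62
side mug [0.5155 0.1978 0.1043] 0.37
side bowl [ 0.7574 -0.2481 -0.0013] 0.82[ WARN:0@0.067] global loadsave.cpp:1063 imwrite_ Unsupported depth image for selected encoder is fallbacked to CV_8U.
```

View pics/c1.png

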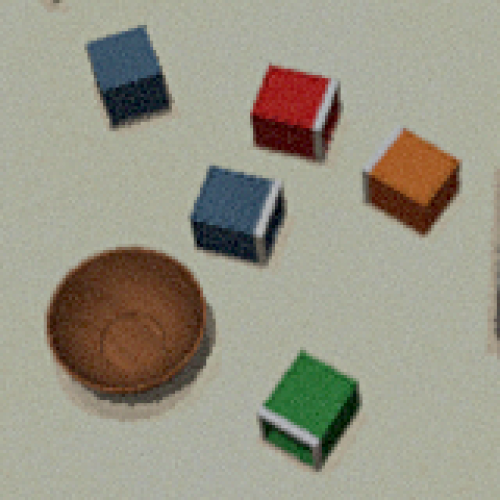

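View pics/c2.png

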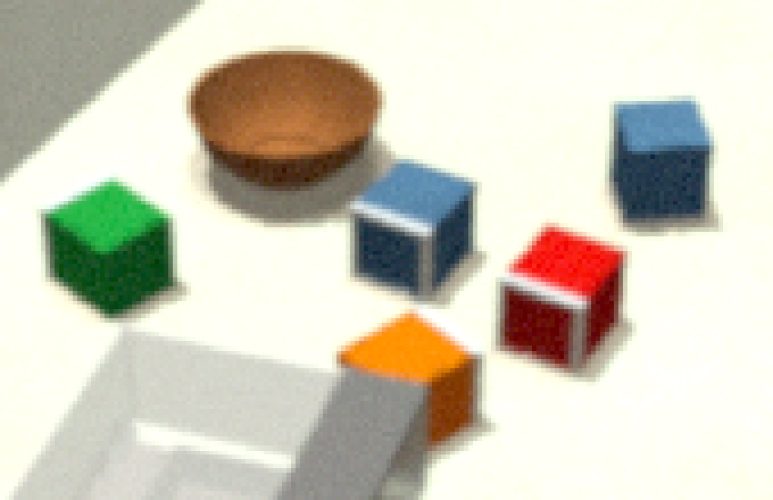

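Candidates:
- Blue at scene (231,223): standing mouth down, so tumbler_c.
- Blue at (266,268): lying, with its pale rim towards +y.
- Red (285,236), orange (322,258) and green (289,330): look-alikes, to be left alone.

Only two tumblers are present. Next I fit their poses by silhouette and look closely at the cabinet.

```bash
cat > h.py <<'E'
from station import *
import cv2, numpy as np
from scipy.optimize import minimize, least_squares
from scipy.spatial.transform import Rotation as R
def campose(n,st=None):
    c=get_calibration(n)
    if "pose" in c: return c,np.array(c["pose"])
    st=st or sense(); T=np.eye(4);T[:3,:3]=R.from_quat(st["eef_rot"]).as_matrix();T[:3,3]=st["tcp_pos"]
    return c,T@np.array(c["mount"])
def proj(n,P,cp=None):
    c,T=cp or campose(n); P=np.atleast_2d(P)
    q=(P-T[:3,3])@T[:3,:3]; s=q[:,:2]/q[:,2:]; r2=(s**2).sum(1,keepdims=True)
    s=s*(1+c["k1"]*r2); return s*[c["fx"],c["fy"]]+[c["cx"],c["cy"]]
def ray(n,uv,z,cp=None):
    c,T=cp or campose(n); d=(np.array(uv,float)-[c["cx"],c["cy"]])/[c["fx"],c["fy"]]; s=d.copy()
    for _ in range(20): s=d/(1+c["k1"]*(s@s))
    v=T[:3,:3]@np.array([s[0],s[1],1]); o=T[:3,3]; return o+v*(z-o[2])/v[2]
def boxpts(p,half):
    x,y,yaw=p; c,s=np.cos(yaw),np.sin(yaw); H=np.array([[i*half[0],j*half[1],k*half[2]] for i in(-1,1) for j in(-1,1) for k in(-1,1)])
    return H@np.array([[c,s,0],[-s,c,0],[0,0,1]])+[x,y,half[2]]
def bluemask(im):
    h=cv2.cvtColor(cv2.GaussianBlur(im,(3,3),0),cv2.COLOR_BGR2HSV); return ((h[...,0]>95)&(h[...,0]<125)&(h[...,1]>70)).astype(np.uint8)
def fitblue(ims,p0,half,rim=0):
    """ims {cam:(im,cp)}; rim: length hidden at +x end (pale rim)"""
    S=4
    ms={}
    for n,(im,cp) in ims.items():
        u=proj(n,[[p0[0],p0[1],.03]],cp)[0]; 
        big=cv2.resize(bluemask(im)*255,None,fx=S,fy=S,interpolation=1)>127
        w=60*S; cx,cy=int(u[0]*S),int(u[1]*S); m=np.zeros_like(big); y0,x0=max(cy-w,0),max(cx-w,0)
        m[y0:cy+w,x0:cx+w]=big[y0:cy+w,x0:cx+w]
        k,l,st,ce=cv2.connectedComponentsWithStats(m.astype(np.uint8))
        j=1+np.argmin([np.hypot(*(ce[i]-[cx,cy]))-0.05*st[i,4]**.5 if st[i,4]>30*S*S else 1e9 for i in range(1,k)]); ms[n]=l==j
    def cost(p,detail=False):
        t=0
        for n,(im,cp) in ims.items():
            uv=proj(n,boxpts(p,half),cp); hull=cv2.convexHull(((uv+.5)*S-.5).astype(np.float32)); r=np.zeros(ms[n].shape,np.uint8)
            cv2.fillConvexPoly(r,np.round(hull*16).astype(np.int32),1,shift=4); r=r>0
            t+=1-(r&ms[n]).sum()/(r|ms[n]).sum()
        return t/len(ims)
    best=None
    for dy in np.linspace(-.7,.7,8):
        q=minimize(cost,[p0[0],p0[1],p0[2]+dy],method="Nelder-Mead",options=dict(initial_simplex=[[p0[0],p0[1],p0[2]+dy],[p0[0]+.01,p0[1],p0[2]+dy],[p0[0],p0[1]+.01,p0[2]+dy],[p0[0],p0[1],p0[2]+dy+.15]],xatol=2e-4,fatol=1e-4))
        if best is None or q.fun<best.fun: best=q
    return best.x,best.fun
def togo(pos,rot,cur=None):
    """rows from current measured pose to TCP pos/rot(matrix)"""
    st=sense(); M=R.from_quat(st["eef_rot"]).as_matrix(); d=M.T@(np.array(pos)-st["tcp_pos"])*100; r=R.from_matrix(M.T@rot).as_rotvec()
    print("xyz cm",np.round(d,2),"rv",np.round(r,3),"len rows",np.ceil(np.linalg.norm(d)/4.17),np.ceil(np.degrees(np.linalg.norm(r))/7.16)); return d,r
def down(head):
    c,s=np.cos(head),np.sin(head); return np.array([[c,s,0],[s,-c,0],[0,0,-1.]])
def show():
    s=sense(); M=R.from_quat(s["eef_rot"]).as_matrix()
    print("t",round(s["clock"],2),"tcp",np.round(s["tcp_pos"],4),"zt",np.round(M[:,2],3),"xt",np.round(M[:,0],3),"q",np.round(s["qpos"],2),"F",np.round(s["force"],1),"gap",round(s["finger_gap"],3))
E
python3 - <<'E'
from h import *
ims={n:(cv2.imread(f"pics/{n}0.png"),campose(n)) for n in("scene","side")}
print("c",fitblue(ims,[.508,-.322,.2],(.028,.028,.033)))
print("b full",fitblue(ims,[.631,-.185,1.57],(.033,.028,.028)))
a=ims["scene"][0][215:330,335:490];cv2.imwrite("pics/c3.png",np.clip(cv2.resize(a,None,fx=5,fy=5,interpolation=2).astype(float)*1.3,0,255).astype(np.uint8))
E
```

```text
c (array([ 0.50941492, -0.31955444,  0.45803335]), np.float64(0.22025736114662575))
b full (array([ 0.62477124, -0.19033763,  1.95759634]), np.float64(0.4433440190431511))
```

View pics/c3.png

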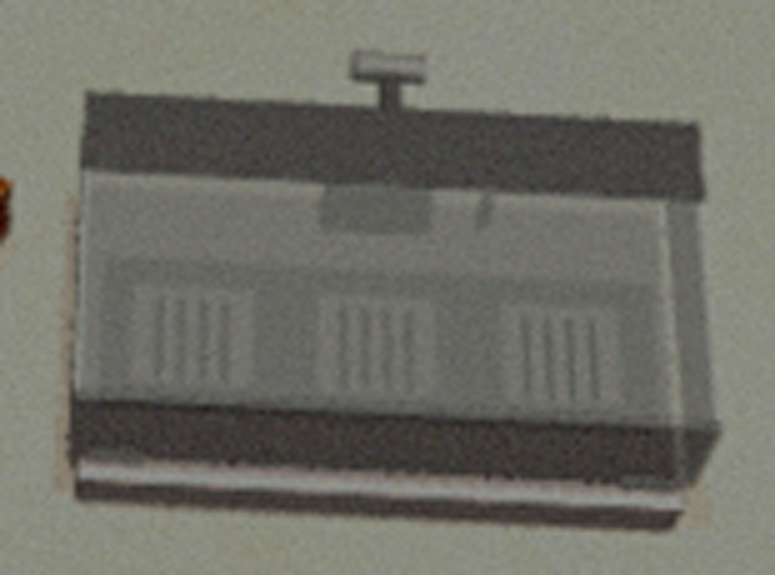

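```bash
cat >> h.py <<'E'
def cabfit():
    uv=np.array([[88,92],[698,124],[704,200],[80,170]])/5+[335-.4,215-.4]
    L=np.array([[-179,-165],[-179,165],[-131,165],[-131,-165]])/1000.+[.075,0]
    def f(p):
        c,s=np.cos(p[2]),np.sin(p[2]); P=np.c_[L@np.array([[c,s],[-s,c]])+p[:2],np.full(4,.104)]
        return (proj("scene",P)-uv).ravel()
    return least_squares(f,[.59,.208,.14])
E
python3 - <<'E'
from h import *
q=cabfit();print("cab",q.x,np.round(q.fun,1))
for n in("scene","side"):
    im=cv2.imread(f"pics/{n}0.png")
    h=cv2.cvtColor(cv2.GaussianBlur(im,(3,3),0),cv2.COLOR_BGR2HSV)
    for p in([.508,-.322,.066],[.508,-.322,.02],[.631,-.185,.056]):
        u=proj(n,[p])[0].round().astype(int); print(n,u,h[u[1]-8:u[1]+16:4,u[0]].tolist(), h[u[1]-30,u[0]-25])
E
```

```text
cab [0.5922361  0.20799663 0.1472702 ] [-0.6  0.1  0.  -0.   0.3  0.1  0.3 -0.3]
scene [229 217] [[60, 11, 97], [103, 106, 65], [102, 110, 65], [103, 118, 65], [104, 106, 65], [102, 127, 26]] [19 37 76]
scene [231 226] [[103, 114, 65], [103, 110, 65], [104, 128, 42], [105, 128, 24], [108, 127, 26], [30, 11, 46]] [23 42 55]
scene [265 265] [[103, 111, 62], [102, 111, 62], [104, 108, 64], [103, 105, 63], [104, 112, 50], [109, 149, 24]] [45 13 38]
side [387 196] [[41, 24, 169], [98, 56, 122], [103, 120, 113], [103, 121, 110], [102, 143, 48], [102, 125, 47]] [ 41  24 169]
side [385 209] [[103, 119, 103], [104, 133, 48], [104, 136, 47], [101, 133, 46], [104, 53, 53], [30, 27, 132]] [ 42  23 169]
side [330 212] [[48, 20, 152], [103, 119, 111], [102, 119, 109], [103, 103, 111], [85, 12, 125], [104, 114, 47]] [ 13 147  90]
```

```bash
python3 - <<'E'
s=open('h.py').read()
a=s.index("        j=1+np.argmin"); b=s.index("    def cost(p")
s=s[:a]+'''        sel=np.isin(l,[i for i in range(1,k) if st[i,4]>15*S*S and np.hypot(*(ce[i]-[cx,cy]))<20*S])
        pts=np.argwhere(sel)[:,::-1].astype(np.int32); hm=np.zeros(m.shape,np.uint8); cv2.fillConvexPoly(hm,cv2.convexHull(pts),1); ms[n]=hm>0
        v=cv2.resize(im,None,fx=S,fy=S); v[ms[n]]=v[ms[n]]//2+[0,127,0]; cv2.imwrite(f"/tmp/m_{n}.png",v[y0:cy+w,x0:cx+w])
'''+s[b:]
open('h.py','w').write(s)
E
python3 - <<'E'
from h import *
ims={n:(cv2.imread(f"pics/{n}0.png"),campose(n)) for n in("scene","side")}
def go(nm,p,h):
    x,f=fitblue(ims,p,h);print(nm,x,f)
    rows=[]
    for n in ims:
        v=cv2.resize(ims[n][0],None,fx=4,fy=4,interpolation=2)
        u=proj(n,boxpts(x,h)); 
        for i in range(8):
            for j in range(i):
                if bin(i^j).count("1")==1: cv2.line(v,tuple(((u[i]+.5)*4).astype(int).tolist()),tuple(((u[j]+.5)*4).astype(int).tolist()),(0,255,255),1)
        c=(u.mean(0)*4).astype(int); rows.append(np.hstack([v[c[1]-140:c[1]+140,c[0]-140:c[0]+140],cv2.resize(cv2.imread(f"/tmp/m_{n}.png"),(280,280))]))
    return np.vstack(rows)
A=go("c",[.508,-.322,.2],(.028,.028,.033)); cv2.imwrite("pics/o_c.png",A)
B=go("b",[.631,-.185,1.57],(.033,.028,.028)); cv2.imwrite("pics/o_b.png",B)
E
```

```text
c [ 0.50920996 -0.31963311 -1.11278268] 0.18165688408319963
b [ 0.62737318 -0.18569691  1.78078866] 0.1762982245191459
```

View pics/o_c.png

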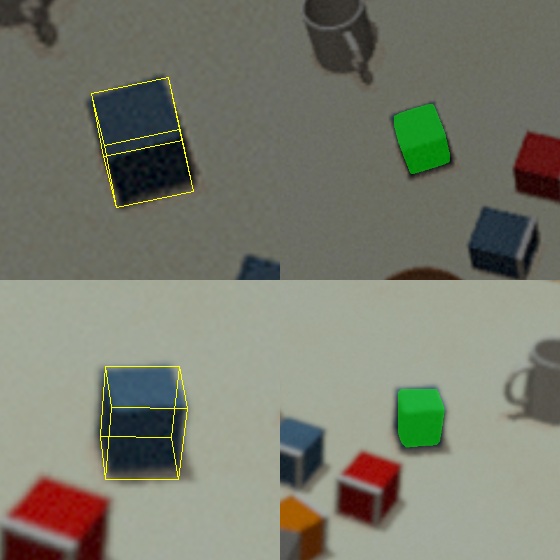

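View pics/o_b.png

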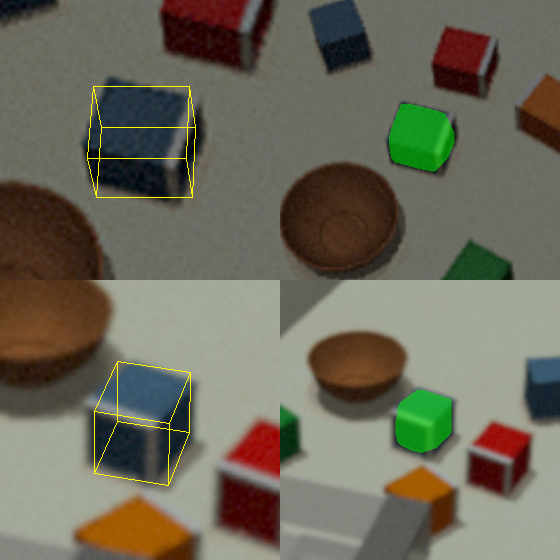

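```bash
python3 - <<'E'
from h import *
togo([.513,.196,.36],down(.147+np.pi))
E
```

```text
xyz cm [ 54.86 -64.98   4.47] rv [-0.     0.    -2.969] len rows 21.0 24.0
```

```bash
python3 -m creep '[{"x":14,"y":-16,"rz":-0.7},{"x":14,"y":-16,"rz":-0.7},{"x":14,"y":-16,"rz":-0.7},{"x":14,"y":-16,"rz":-0.7},{"x":14,"y":-16,"rz":-0.7},{"x":14,"y":-16,"rz":-0.7},{"x":28,"y":-33,"rz":-1.5},{"x":28,"y":-33,"rz":-1.5},{"x":28,"y":-33,"rz":-1.5},{"x":28,"y":-33,"rz":-1.5},{"x":28,"y":-33,"rz":-1.5},{"x":28,"y":-33,"rz":-1.5},{"x":28,"y":-33,"rz":-1.5}]' 1 20
python3 - <<'E'
from h import *
show();togo([.513,.196,.36],down(.147+np.pi))
E
```

```text
t 1.45 tcp [ 0.1965 -0.5933  0.4047] zt [-0. -0. -1.] xt [ 0.949  0.314 -0.   ] q [ 1.15  0.43  0.02  1.57 -0.01  1.13 -0.08] F [ 0.7 -0.7 -0.1] gap 1.001
xyz cm [ 54.86 -64.98   4.47] rv [-0.     0.    -2.969] len rows 21.0 24.0$[0]: bad value
```

```bash
python3 -m creep '[{"x":2,"y":-2}]'; python3 -m creep '[{"x":2.0,"y":-2.0,"z":0.0,"rx":0.0,"ry":0.0,"rz":-0.1}]'; python3 -m creep --help | head -20
```

```text
clock: 1.53
tcp_pos: [0.206, -0.5712, 0.4045]
eef_rot: [0.979, 0.205, -0.001, 0.001]
force: [-0.3, -0.1, 0.1]
finger_gap: 0.997$[0]: bad value
invalid input: not JSON, or not a number
```

```bash
python3 -m creep '[{"x":14,"y":-16,"z":0,"rx":0,"ry":0,"rz":-0.7},{"x":14,"y":-16,"z":0,"rx":0,"ry":0,"rz":-0.7},{"x":14,"y":-16,"z":0,"rx":0,"ry":0,"rz":-0.7},{"x":14,"y":-16,"z":0,"rx":0,"ry":0,"rz":-0.7},{"x":14,"y":-16,"z":0,"rx":0,"ry":0,"rz":-0.7},{"x":14,"y":-16,"z":0,"rx":0,"ry":0,"rz":-0.7},{"x":28,"y":-33,"z":0,"rx":0,"ry":0,"rz":-1.5},{"x":28,"y":-33,"z":0,"rx":0,"ry":0,"rz":-1.5},{"x":28,"y":-33,"z":0,"rx":0,"ry":0,"rz":-1.5},{"x":28,"y":-33,"z":0,"rx":0,"ry":0,"rz":-1.5},{"x":28,"y":-33,"z":0,"rx":0,"ry":0,"rz":-1.5},{"x":28,"y":-33,"z":0,"rx":0,"ry":0,"rz":-1.5},{"x":28,"y":-33,"z":0,"rx":0,"ry":0,"rz":-1.5}]' 1 20
python3 - <<'E'
from h import *
show();togo([.513,.196,.36],down(.147+np.pi))
E
```

```text
clock: 2.62
tcp_pos: [0.3312, -0.1491, 0.4052]
eef_rot: [0.568, 0.823, 0.0, 0.001]
force: [0.6, -0.0, -0.1]
finger_gap: 1.003
t 2.62 tcp [ 0.3312 -0.1491  0.4052] zt [ 0.001 -0.001 -1.   ] xt [-0.354  0.935 -0.001] q [ 0.78  0.03 -0.51  2.11  0.02  1.    0.62] F [ 0.6 -0.  -0.1] gap 1.003
xyz cm [25.83 29.23  4.53] rv [ 0.000e+00  1.000e-03 -1.356e+00] len rows 10.0 11.0
```

```bash
python3 -m creep '[{"x":13,"y":14.6,"z":2,"rx":0,"ry":0,"rz":-0.68},{"x":13,"y":14.6,"z":2,"rx":0,"ry":0,"rz":-0.68},{"x":13,"y":14.6,"z":2,"rx":0,"ry":0,"rz":-0.68},{"x":13,"y":14.6,"z":2,"rx":0,"ry":0,"rz":-0.68},{"x":13,"y":14.6,"z":2,"rx":0,"ry":0,"rz":-0.68},{"x":25.8,"y":29.2,"z":4.5,"rx":0,"ry":0,"rz":-1.356},{"x":25.8,"y":29.2,"z":4.5,"rx":0,"ry":0,"rz":-1.356},{"x":25.8,"y":29.2,"z":4.5,"rx":0,"ry":0,"rz":-1.356},{"x":25.8,"y":29.2,"z":4.5,"rx":0,"ry":0,"rz":-1.356},{"x":25.8,"y":29.2,"z":4.5,"rx":0,"ry":0,"rz":-1.356},{"x":25.8,"y":29.2,"z":4.5,"rx":0,"ry":0,"rz":-1.356},{"x":25.8,"y":29.2,"z":4.5,"rx":0,"ry":0,"rz":-1.356},{"x":25.8,"y":29.2,"z":4.5,"rx":0,"ry":0,"rz":-1.356}]' 0 20
python3 - <<'E'
from h import *
show();togo([.513,.196,.275],down(.147+np.pi))
for n in("scene","wrist"): cv2.imwrite(f"pics/{n}1.png",capture(n))
E
```

```text
clock: 3.7
tcp_pos: [0.5165, 0.1894, 0.3593]
eef_rot: [-0.065, 0.998, -0.0, -0.001]
force: [-0.3, -0.2, -0.5]
finger_gap: 0.108
t 3.7 tcp [0.5165 0.1894 0.3593] zt [-0.001 -0.    -1.   ] xt [-0.991 -0.13   0.001] q [ 0.17  0.5  -0.87  1.76  0.43  1.08  0.85] F [-0.3 -0.2 -0.5] gap 0.108
xyz cm [0.25 0.7  8.43] rv [-0.    -0.001 -0.016] len rows 3.0 1.0
```

View pics/wrist1.png

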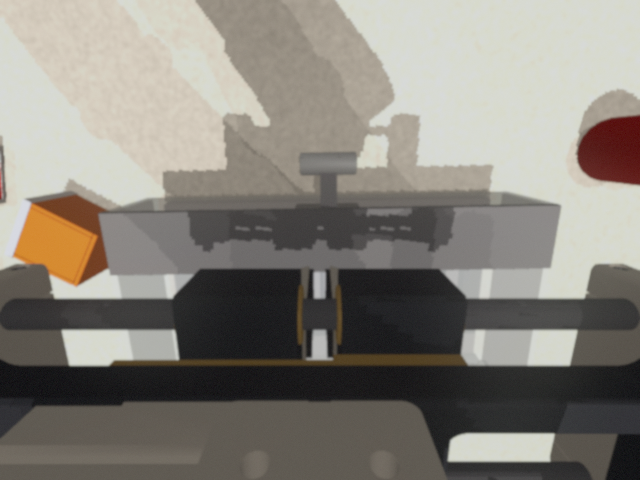

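View pics/scene1.png

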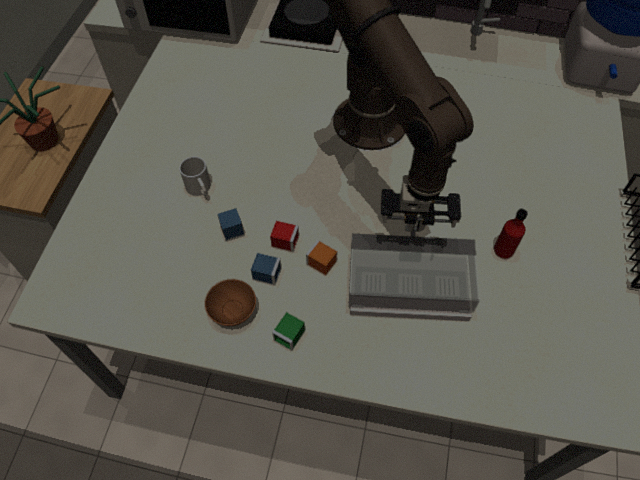

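```bash
python3 - <<'E'
from h import *
cp=campose("wrist"); c=np.array([.5922,.208]);r=lambda p:[*(c+np.array([[np.cos(.147),-np.sin(.147)],[np.sin(.147),np.cos(.147)]])@p[:2]),p[2]]
for p in([-.134,-.02,.094],[-.134,.02,.094],[-.104,-.165,.104],[-.104,.165,.104]): print(proj("wrist",[r(np.array(p))],cp).round(1))
E
python3 -m creep '[{"x":0.25,"y":0.7,"z":4,"rx":0,"ry":0,"rz":-0.016},{"x":0.25,"y":0.7,"z":7.2,"rx":0,"ry":0,"rz":-0.016},{"x":0.25,"y":0.7,"z":7.2,"rx":0,"ry":0,"rz":-0.016},{"x":0.25,"y":0.7,"z":7.2,"rx":0,"ry":0,"rz":-0.016},{"x":0.25,"y":0.7,"z":7.5,"rx":0,"ry":0,"rz":-0.016},{"x":0.25,"y":0.7,"z":7.7,"rx":0,"ry":0,"rz":-0.016},{"x":0.25,"y":0.7,"z":7.9,"rx":0,"ry":0,"rz":-0.016},{"x":0.25,"y":0.7,"z":8.1,"rx":0,"ry":0,"rz":-0.016},{"x":0.25,"y":0.7,"z":8.3,"rx":0,"ry":0,"rz":-0.016}]'
python3 - <<'E'
from h import *
show()
E
```

```text
[[301.7 162.6]]
[[357.5 161.7]]
[[ 99.  209.6]]
[[564.  202.2]]
clock: 4.55
tcp_pos: [0.5128, 0.1964, 0.2776]
eef_rot: [-0.075, 0.997, -0.0, 0.0]
force: [-4.2, -0.7, 5.7]
finger_gap: 0.004
t 4.55 tcp [0.5128 0.1964 0.2776] zt [ 0. -0. -1.] xt [-0.989 -0.149 -0.   ] q [ 0.1   0.59 -0.81  1.86  0.53  0.92  0.77] F [-4.2 -0.7  5.7] gap 0.004
```

```bash
python3 -m creep '[{"x":0,"y":0,"z":0.2,"rx":0,"ry":0,"rz":0},{"x":0,"y":0,"z":0.4,"rx":0,"ry":0,"rz":0},{"x":0,"y":0,"z":0.5,"rx":0,"ry":0,"rz":0},{"x":0,"y":0,"z":0.6,"rx":0,"ry":0,"rz":0},{"x":0,"y":0,"z":0.6,"rx":0,"ry":0,"rz":0}]'
python3 - <<'E'
from h import *
show()
E
```

```text
clock: 4.97
tcp_pos: [0.5125, 0.1967, 0.2731]
eef_rot: [-0.075, 0.997, -0.001, 0.0]
force: [-10.2, -5.5, 24.4]
finger_gap: 0.002
t 4.97 tcp [0.5125 0.1967 0.2731] zt [ 0.001 -0.001 -1.   ] xt [-0.989 -0.15  -0.001] q [ 0.1   0.6  -0.8   1.86  0.54  0.91  0.76] F [-10.2  -5.5  24.4] gap 0.002
```

```bash
python3 -m creep '[{"x":0,"y":0,"z":-0.7,"rx":0,"ry":0,"rz":0},{"x":0,"y":0,"z":-4,"rx":0,"ry":0,"rz":0},{"x":0,"y":0,"z":-8,"rx":0,"ry":0,"rz":0},{"x":0,"y":0,"z":-12,"rx":0,"ry":0,"rz":0},{"x":0,"y":0,"z":-13,"rx":0,"ry":0,"rz":0},{"x":0,"y":0,"z":-13,"rx":0,"ry":0,"rz":0},{"x":0,"y":0,"z":-13,"rx":0,"ry":0,"rz":0}]' 0.75
python3 - <<'E'
from h import *
show()
for n in("side","wrist"): cv2.imwrite(f"pics/{n}2.png",capture(n))
print(pinpoint("wrist","lid_bar"),pinpoint("side","lid_bar"))
c=np.array([.5922,.208]);th=.21
x=.075-.209*np.cos(th)+.064*np.sin(th); z=.03+.209*np.sin(th)+.064*np.cos(th); print(x,z, c+np.array([np.cos(.147),np.sin(.147)])*x)
print(proj("wrist",[[*(c+np.array([np.cos(.147),np.sin(.147)])*x),z]]))
E
```

```text
clock: 5.55
tcp_pos: [0.5133, 0.1962, 0.4015]
eef_rot: [-0.075, 0.997, -0.0, 0.001]
force: [-0.5, -0.7, -0.8]
finger_gap: 0.464
t 5.55 tcp [0.5133 0.1962 0.4015] zt [ 0.002  0.    -1.   ] xt [-0.989 -0.149 -0.002] q [ 0.18  0.46 -0.9   1.71  0.39  1.16  0.89] F [-0.5 -0.7 -0.8] gap 0.464
[{'position': [0.4801, 0.1908, 0.1356], 'score': 0.73}] [{'position': [0.4771, 0.1873, 0.1309], 'score': 0.86}, {'position': [0.5313, 0.2024, 0.1362], 'score': 0.18}]
-0.11606702758719663 0.1361620976101803 [0.47738476 0.19099953]
[[320.16486119 191.92753565]]
```

View pics/wrist2.png

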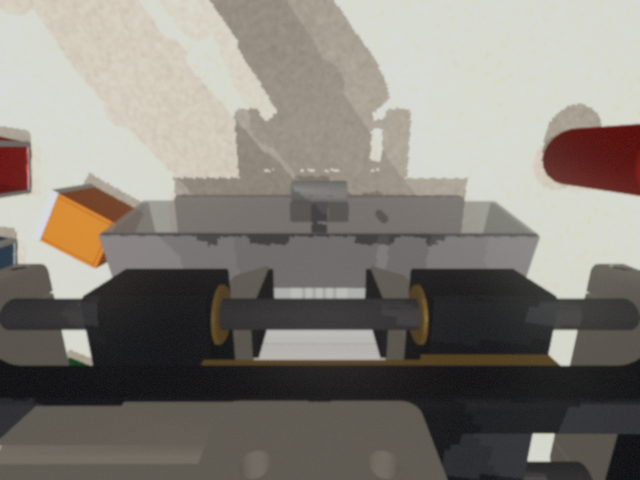

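```bash
python3 - <<'E'
from h import *
togo([.4774,.191,.295],down(.147+np.pi))
f=lambda t:np.array([.075-.209*np.cos(t)+.064*np.sin(t),.03+.209*np.sin(t)+.064*np.cos(t)])
for t in np.linspace(.21,1.31,16): print(round(t,3),np.round(-(f(t)-f(.21))*100,2).tolist())
E
```

```text
xyz cm [ 3.57  0.05 10.45] rv [-0.001 -0.002  0.003] len rows 3.0 1.0
0.21 [-0.0, -0.0]
0.283 [-0.83, -1.37]
0.357 [-1.76, -2.68]
0.43 [-2.78, -3.91]
0.503 [-3.89, -5.07]
0.577 [-5.08, -6.14]
0.65 [-6.34, -7.13]
0.723 [-7.68, -8.01]
0.797 [-9.07, -8.8]
0.87 [-10.52, -9.49]
0.943 [-12.02, -10.06]
1.017 [-13.55, -10.52]
1.09 [-15.12, -10.87]
1.163 [-16.7, -11.11]
1.237 [-18.3, -11.23]
1.31 [-19.9, -11.23]
```

```bash
python3 -m creep '[{"x":3.57,"y":0.05,"z":2,"rx":0,"ry":-0.002,"rz":0.003},{"x":3.57,"y":0.05,"z":5,"rx":0,"ry":-0.002,"rz":0.003},{"x":3.57,"y":0.05,"z":8,"rx":0,"ry":-0.002,"rz":0.003},{"x":3.57,"y":0.05,"z":10.4,"rx":0,"ry":-0.002,"rz":0.003},{"x":3.57,"y":0.05,"z":10.4,"rx":0,"ry":-0.002,"rz":0.003},{"x":3.57,"y":0.05,"z":10.4,"rx":0,"ry":-0.002,"rz":0.003},{"x":3.57,"y":0.05,"z":10.4,"rx":0,"ry":-0.002,"rz":0.003}]' 0.75
python3 -m creep '[{"x":0,"y":0,"z":0,"rx":0,"ry":0,"rz":0},{"x":0,"y":0,"z":0,"rx":0,"ry":0,"rz":0},{"x":0,"y":0,"z":0,"rx":0,"ry":0,"rz":0},{"x":0,"y":0,"z":0,"rx":0,"ry":0,"rz":0},{"x":0,"y":0,"z":0,"rx":0,"ry":0,"rz":0},{"x":0,"y":0,"z":0,"rx":0,"ry":0,"rz":0},{"x":0,"y":0,"z":0,"rx":0,"ry":0,"rz":0}]' 0 20
python3 - <<'E'
from h import *
show()
E
```

```text
clock: 6.33
tcp_pos: [0.4781, 0.1919, 0.2975]
eef_rot: [-0.074, 0.997, 0.0, 0.001]
force: [-0.2, 0.0, -0.1]
finger_gap: 0.747
clock: 6.92
tcp_pos: [0.478, 0.1906, 0.2967]
eef_rot: [-0.073, 0.997, -0.001, 0.001]
force: [0.4, -5.8, 1.6]
finger_gap: 0.434
t 6.92 tcp [0.478  0.1906 0.2967] zt [ 0.002 -0.001 -1.   ] xt [-0.989 -0.146 -0.002] q [ 0.13  0.52 -0.84  1.92  0.49  0.92  0.76] F [ 0.4 -5.8  1.6] gap 0.434
```

```bash
python3 -m creep '[{"x":-0.4,"y":0,"z":-0.7,"rx":0,"ry":0,"rz":0},{"x":-0.83,"y":0,"z":-1.37,"rx":0,"ry":0,"rz":0},{"x":-1.76,"y":0,"z":-2.68,"rx":0,"ry":0,"rz":0},{"x":-2.78,"y":0,"z":-3.91,"rx":0,"ry":0,"rz":0},{"x":-3.89,"y":0,"z":-5.07,"rx":0,"ry":0,"rz":0},{"x":-5.08,"y":0,"z":-6.14,"rx":0,"ry":0,"rz":0},{"x":-6.34,"y":0,"z":-7.13,"rx":0,"ry":0,"rz":0},{"x":-7.68,"y":0,"z":-8.01,"rx":0,"ry":0,"rz":0},{"x":-9.07,"y":0,"z":-8.8,"rx":0,"ry":0,"rz":0},{"x":-10.52,"y":0,"z":-9.49,"rx":0,"ry":0,"rz":0},{"x":-12.02,"y":0,"z":-10.06,"rx":0,"ry":0,"rz":0},{"x":-13.55,"y":0,"z":-10.52,"rx":0,"ry":0,"rz":0},{"x":-15.12,"y":0,"z":-10.87,"rx":0,"ry":0,"rz":0},{"x":-16.7,"y":0,"z":-11.11,"rx":0,"ry":0,"rz":0},{"x":-18.3,"y":0,"z":-11.23,"rx":0,"ry":0,"rz":0},{"x":-18.3,"y":0,"z":-11.23,"rx":0,"ry":0,"rz":0},{"x":-18.3,"y":0,"z":-11.23,"rx":0,"ry":0,"rz":0}]'
python3 - <<'E'
from h import *
show()
cv2.imwrite("pics/side3.png",capture("side"))
E
```

```text
clock: 8.33
tcp_pos: [0.66, 0.2174, 0.4101]
eef_rot: [-0.073, 0.997, -0.0, 0.001]
force: [1.0, -5.7, 2.9]
finger_gap: 0.428
t 8.33 tcp [0.66   0.2174 0.4101] zt [ 0.003  0.    -1.   ] xt [-0.989 -0.145 -0.003] q [ 0.05  0.67 -0.8   1.32  0.48  1.34  0.97] F [ 1.  -5.7  2.9] gap 0.428
```

View pics/side3.png

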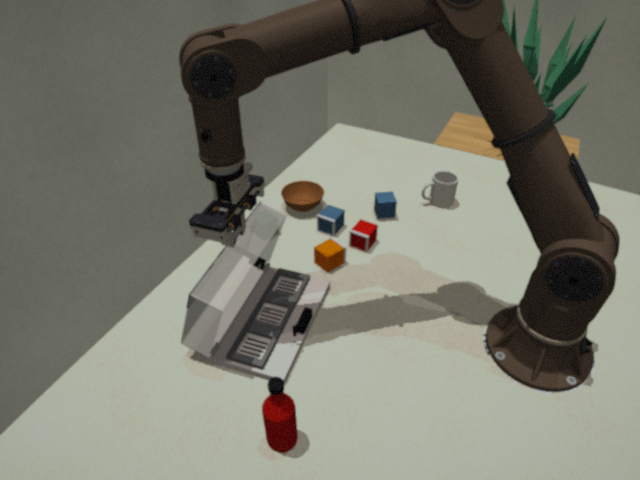

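The lid is at about 1.24 rad, with the bar in the fingers. Next I release it and lift off.

```bash
python3 -m creep '[{"x":0,"y":0,"z":0,"rx":0,"ry":0,"rz":0},{"x":0,"y":0,"z":0,"rx":0,"ry":0,"rz":0},{"x":0,"y":0,"z":0,"rx":0,"ry":0,"rz":0},{"x":0,"y":0,"z":0,"rx":0,"ry":0,"rz":0},{"x":0,"y":0,"z":0,"rx":0,"ry":0,"rz":0},{"x":0.3,"y":0,"z":-2,"rx":0,"ry":0,"rz":0},{"x":2,"y":0,"z":-6,"rx":0,"ry":0,"rz":0},{"x":5,"y":0,"z":-8,"rx":0,"ry":0,"rz":0},{"x":8,"y":0,"z":-8,"rx":0,"ry":0,"rz":0},{"x":10,"y":0,"z":-8,"rx":0,"ry":0,"rz":0},{"x":10,"y":0,"z":-8,"rx":0,"ry":0,"rz":0},{"x":10,"y":0,"z":-8,"rx":0,"ry":0,"rz":0}]' 1
python3 - <<'E'
from h import *
show()
for n in("scene","side"): cv2.imwrite(f"pics/{n}4.png",capture(n))
print(pinpoint("scene","lid_bar"),pinpoint("side","lid_bar"))
# candidate view pose for tumbler c: heading 
togo([.47,-.25,.36],down(np.pi/2))
E
```

```text
clock: 9.38
tcp_pos: [0.5588, 0.2036, 0.4899]
eef_rot: [-0.074, 0.997, -0.0, 0.002]
force: [0.4, -0.4, 0.6]
finger_gap: 0.997
t 9.38 tcp [0.5588 0.2036 0.4899] zt [ 0.003 -0.    -1.   ] xt [-0.989 -0.147 -0.003] q [ 0.14  0.47 -0.88  1.47  0.36  1.38  0.96] F [ 0.4 -0.4  0.6] gap 0.997
[{'position': [0.694, 0.2236, 0.2474], 'score': 0.6}] [{'position': [0.6923, 0.2222, 0.2408], 'score': 0.59}]
xyz cm [ 15.58 -43.54  12.83] rv [2.000e-03 1.000e-03 1.717e+00] len rows 12.0 14.0
```

View pics/scene4.png

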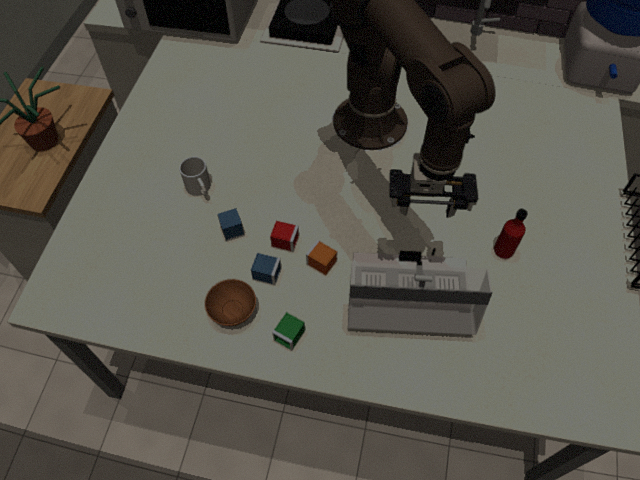

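```bash
python3 - <<'E'
from h import *
togo([.536,-.374,.36],down(2.03))
E
```

```text
xyz cm [ 10.86 -56.77  12.83] rv [1.000e-03 1.000e-03 1.258e+00] len rows 15.0 11.0
```

```bash
python3 -m creep '[{"x":5.4,"y":-28.4,"z":4,"rx":0,"ry":0,"rz":0.63},{"x":5.4,"y":-28.4,"z":4,"rx":0,"ry":0,"rz":0.63},{"x":5.4,"y":-28.4,"z":4,"rx":0,"ry":0,"rz":0.63},{"x":5.4,"y":-28.4,"z":4,"rx":0,"ry":0,"rz":0.63},{"x":5.4,"y":-28.4,"z":4,"rx":0,"ry":0,"rz":0.63},{"x":5.4,"y":-28.4,"z":4,"rx":0,"ry":0,"rz":0.63},{"x":10.86,"y":-56.8,"z":12.8,"rx":0,"ry":0,"rz":1.258},{"x":10.86,"y":-56.8,"z":12.8,"rx":0,"ry":0,"rz":1.258},{"x":10.86,"y":-56.8,"z":12.8,"rx":0,"ry":0,"rz":1.258},{"x":10.86,"y":-56.8,"z":12.8,"rx":0,"ry":0,"rz":1.258},{"x":10.86,"y":-56.8,"z":12.8,"rx":0,"ry":0,"rz":1.258},{"x":10.86,"y":-56.8,"z":12.8,"rx":0,"ry":0,"rz":1.258},{"x":10.86,"y":-56.8,"z":12.8,"rx":0,"ry":0,"rz":1.258},{"x":10.86,"y":-56.8,"z":12.8,"rx":0,"ry":0,"rz":1.258},{"x":10.86,"y":-56.8,"z":12.8,"rx":0,"ry":0,"rz":1.258},{"x":10.86,"y":-56.8,"z":12.8,"rx":0,"ry":0,"rz":1.258},{"x":10.86,"y":-56.8,"z":12.8,"rx":0,"ry":0,"rz":1.258}]'
python3 - <<'E'
from h import *
show()
cp=campose("wrist"); im=capture("wrist"); cv2.imwrite("pics/w5r.png",im); np.save("w5.npy",cp[1])
x=[.50921,-.31963,.458]; h=(.028,.028,.033)
u=proj("wrist",boxpts(x,h),cp); print(u.round())
for p in u: cv2.circle(im,tuple(int(v) for v in p),2,(0,255,255),-1)
cv2.imwrite("pics/w5.png",im)
E
```

```text
clock: 11.0
tcp_pos: [0.5358, -0.3749, 0.3598]
eef_rot: [0.528, 0.849, 0.001, -0.0]
force: [0.7, 0.1, -0.4]
finger_gap: 1.001
t 11.0 tcp [ 0.5358 -0.3749  0.3598] zt [ 0.001  0.002 -1.   ] xt [-0.443  0.897  0.001] q [ 0.82  0.56 -0.46  1.52  0.26  1.12  0.77] F [ 0.7  0.1 -0.4] gap 1.001
[[290. 182.]
 [283. 191.]
 [289. 124.]
 [282. 118.]
 [346. 182.]
 [352. 191.]
 [347. 124.]
 [354. 118.]]
```

View pics/w5.png

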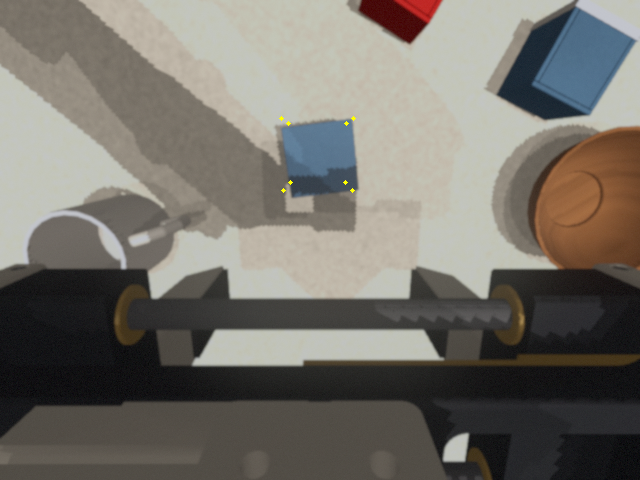

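```bash
cat >> h.py <<'E'
def fittop(cp,uv,h,half,p0):
    """fit x,y,yaw from 4 clicked wrist corners of a top face at height h; any order -> nearest"""
    uv=np.array(uv,float); W=np.array([ray("wrist",u,h,cp)[:2] for u in uv])
    def f(p):
        c,s=np.cos(p[2]),np.sin(p[2]); C=np.array([[a*half[0],b*half[1]] for a in(-1,1) for b in(-1,1)])@np.array([[c,s],[-s,c]])+p[:2]
        return np.array([C[np.argmin(((C-w)**2).sum(1))]-w for w in W]).ravel()
    q=least_squares(f,p0,x_scale=[.01,.01,.1]); print("fit",q.x.round(4),"res mm",(q.fun*1000).round(1)); return q.x
E
python3 - <<'E'
from h import *
cp=campose("wrist"); im=cv2.imread("pics/w5r.png")
m=bluemask(im); k,l,st,ce=cv2.connectedComponentsWithStats(m); print([ (st[i].tolist()) for i in range(1,k) if st[i,4]>300])
i=l[150,320]; r=cv2.minAreaRect(np.argwhere(l==i)[:,::-1].astype(np.float32)); b=cv2.boxPoints(r); print(b)
x=fittop(cp,b,.066,(.028,.028),[.509,-.32,.458])
E
```

```text
[[499, 8, 135, 110, 9190], [283, 121, 72, 69, 3727]]
[[282.28714 126.87127]
 [350.10892 120.0891 ]
 [356.81186 187.1188 ]
 [288.99008 193.90097]]
fit [ 0.5121 -0.3192  0.5616] res mm [-2.1  0.7  0.3  2.5  1.  -1.5  0.8 -1.6]
```

```bash
python3 - <<'E'
from h import *
cp=campose("wrist")
x=fittop(cp,[(281,126),(350,119),(357,189),(290,196)],.066,(.028,.028),[.509,-.32,.458])
hd=x[2]+np.pi/2; t=x[:2]+.008*np.array([np.cos(hd),np.sin(hd)])
togo([*t,.204],down(hd))
E
```

```text
fit [ 0.5122 -0.3196  0.5704] res mm [-0.8 -0.2  0.6  1.5  0.4 -0.3 -0.2 -0.9]
xyz cm [ 6.67  0.1  15.66] rv [ 0.003 -0.001 -0.11 ] len rows 5.0 1.0
```

```bash
python3 -m creep '[{"x":4,"y":0.1,"z":0,"rx":0.002,"ry":0,"rz":-0.1},{"x":6.67,"y":0.1,"z":2,"rx":0.002,"ry":0,"rz":-0.11},{"x":6.67,"y":0.1,"z":5,"rx":0.002,"ry":0,"rz":-0.11},{"x":6.67,"y":0.1,"z":9,"rx":0.002,"ry":0,"rz":-0.11},{"x":6.67,"y":0.1,"z":13,"rx":0.002,"ry":0,"rz":-0.11},{"x":6.67,"y":0.1,"z":15.6,"rx":0.002,"ry":0,"rz":-0.11},{"x":6.67,"y":0.1,"z":15.6,"rx":0.002,"ry":0,"rz":-0.11},{"x":6.67,"y":0.1,"z":15.6,"rx":0.002,"ry":0,"rz":-0.11},{"x":6.67,"y":0.1,"z":15.6,"rx":0.002,"ry":0,"rz":-0.11}]' 1
python3 -m creep '[{"x":0,"y":0,"z":0,"rx":0,"ry":0,"rz":0},{"x":0,"y":0,"z":0,"rx":0,"ry":0,"rz":0},{"x":0,"y":0,"z":0,"rx":0,"ry":0,"rz":0},{"x":0,"y":0,"z":0,"rx":0,"ry":0,"rz":0},{"x":0,"y":0,"z":0,"rx":0,"ry":0,"rz":0},{"x":0,"y":0,"z":0,"rx":0,"ry":0,"rz":0},{"x":0,"y":0,"z":0,"rx":0,"ry":0,"rz":0},{"x":0,"y":0,"z":0,"rx":0,"ry":0,"rz":0}]' 0 20
python3 - <<'E'
from h import *
show()
E
```

```text
clock: 11.8
tcp_pos: [0.5086, -0.3132, 0.207]
eef_rot: [0.479, 0.878, 0.0, 0.002]
force: [0.4, 1.1, -0.0]
finger_gap: 1.0
clock: 12.47
tcp_pos: [0.5072, -0.3141, 0.2052]
eef_rot: [0.48, 0.877, -0.0, 0.0]
force: [-2.2, -0.3, 4.1]
finger_gap: 0.61
t 12.47 tcp [ 0.5072 -0.3141  0.2052] zt [ 0.    -0.001 -1.   ] xt [-0.539  0.842 -0.001] q [ 0.76  0.66 -0.44  1.81  0.39  0.76  0.69] F [-2.2 -0.3  4.1] gap 0.61
```

```bash
python3 -m creep '[{"x":0,"y":0,"z":-2,"rx":0,"ry":0,"rz":0},{"x":0,"y":0,"z":-5,"rx":0,"ry":0,"rz":0},{"x":0,"y":0,"z":-9,"rx":0,"ry":0,"rz":0},{"x":0,"y":0,"z":-13,"rx":0,"ry":0,"rz":0},{"x":0,"y":0,"z":-17,"rx":0,"ry":0,"rz":0},{"x":0,"y":0,"z":-17,"rx":0,"ry":0,"rz":0},{"x":0,"y":0,"z":-17,"rx":0,"ry":0,"rz":0}]'
python3 - <<'E'
from h import *
show()
c=np.array([.5922,.208]);e=np.array([np.cos(.147),np.sin(.147)]);n=np.array([-e[1],e[0]])
t=c+.1*n-.008*e;print(t)
togo([*t,.36],down(.147+np.pi))
E
```

```text
clock: 13.05
tcp_pos: [0.5078, -0.3139, 0.3773]
eef_rot: [0.48, 0.877, -0.0, 0.003]
force: [0.9, -1.1, -2.1]
finger_gap: 0.606
t 13.05 tcp [ 0.5078 -0.3139  0.3773] zt [ 0.004 -0.003 -1.   ] xt [-0.539  0.842 -0.005] q [ 0.83  0.47 -0.52  1.65  0.26  1.09  0.8 ] F [ 0.9 -1.1 -2.1] gap 0.606
[0.56963917 0.30574973]
xyz cm [48.85 38.63  1.56] rv [-1.000e-03  6.000e-03 -1.148e+00] len rows 15.0 10.0
```

```bash
python3 -m creep '[{"x":24,"y":19,"z":0.8,"rx":0,"ry":0.003,"rz":-0.5},{"x":24,"y":19,"z":0.8,"rx":0,"ry":0.003,"rz":-0.5},{"x":24,"y":19,"z":0.8,"rx":0,"ry":0.003,"rz":-0.5},{"x":24,"y":19,"z":0.8,"rx":0,"ry":0.003,"rz":-0.5},{"x":24,"y":19,"z":0.8,"rx":0,"ry":0.003,"rz":-0.5},{"x":24,"y":19,"z":0.8,"rx":0,"ry":0.003,"rz":-0.5},{"x":48.85,"y":38.6,"z":1.56,"rx":0,"ry":0.006,"rz":-1.148},{"x":48.85,"y":38.6,"z":1.56,"rx":0,"ry":0.006,"rz":-1.148},{"x":48.85,"y":38.6,"z":1.56,"rx":0,"ry":0.006,"rz":-1.148},{"x":48.85,"y":38.6,"z":1.56,"rx":0,"ry":0.006,"rz":-1.148},{"x":48.85,"y":38.6,"z":1.56,"rx":0,"ry":0.006,"rz":-1.148},{"x":48.85,"y":38.6,"z":1.56,"rx":0,"ry":0.006,"rz":-1.148},{"x":48.85,"y":38.6,"z":1.56,"rx":0,"ry":0.006,"rz":-1.148},{"x":48.85,"y":38.6,"z":1.56,"rx":0,"ry":0.006,"rz":-1.148},{"x":48.85,"y":38.6,"z":1.56,"rx":0,"ry":0.006,"rz":-1.148},{"x":48.85,"y":38.6,"z":1.56,"rx":0,"ry":0.006,"rz":-1.148},{"x":48.85,"y":38.6,"z":1.56,"rx":0,"ry":0.006,"rz":-1.148}]'
python3 - <<'E'
from h import *
show()
togo([.5696,.3057,.228],down(.147+np.pi))
for n in("scene","side"): cv2.imwrite(f"pics/{n}6.png",capture(n))
E
```

```text
clock: 14.47
tcp_pos: [0.567, 0.3089, 0.3566]
eef_rot: [-0.076, 0.997, 0.001, -0.004]
force: [-0.3, -0.6, -1.7]
finger_gap: 0.613
t 14.47 tcp [0.567  0.3089 0.3566] zt [-0.008  0.002 -1.   ] xt [-0.988 -0.152  0.008] q [-0.08  0.65 -0.82  1.53  0.48  1.19  0.75] F [-0.3 -0.6 -1.7] gap 0.613
xyz cm [-0.31 -0.4  12.86] rv [ 0.003 -0.008  0.006] len rows 4.0 1.0
```

View pics/side6.png

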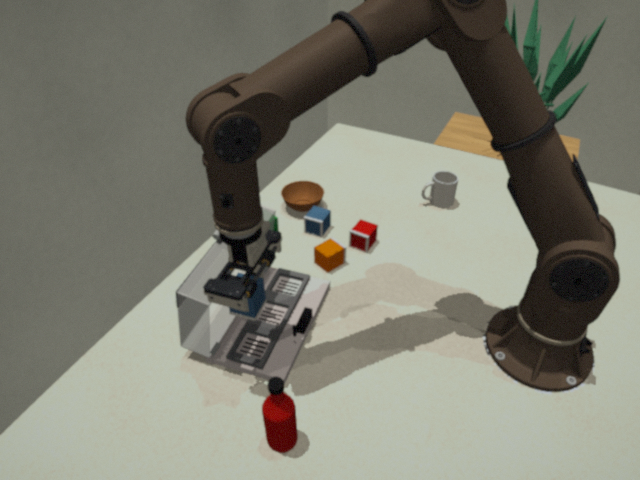

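View pics/scene6.png

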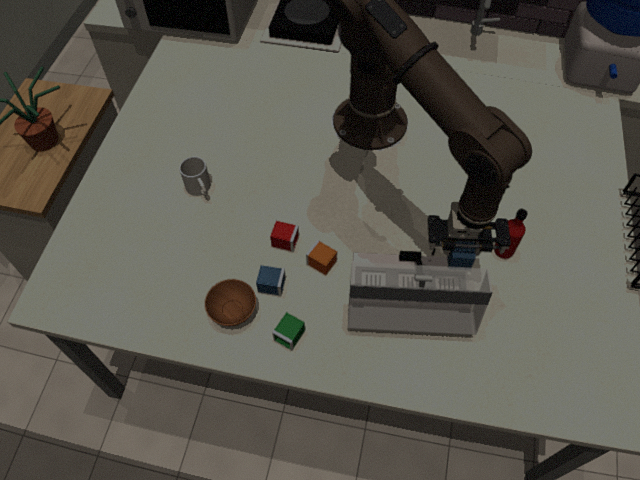

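Tumbler_b has been knocked from scene (266,268) to (271,280), so I'll measure it again later. Now I lower tumbler_c into pocket2.

```bash
python3 -m creep '[{"x":-0.3,"y":-0.4,"z":3,"rx":0.003,"ry":-0.008,"rz":0.006},{"x":-0.3,"y":-0.4,"z":6,"rx":0.003,"ry":-0.008,"rz":0.006},{"x":-0.3,"y":-0.4,"z":9,"rx":0.003,"ry":-0.008,"rz":0.006},{"x":-0.3,"y":-0.4,"z":10.5,"rx":0.003,"ry":-0.008,"rz":0.006},{"x":-0.3,"y":-0.4,"z":11.3,"rx":0.003,"ry":-0.008,"rz":0.006},{"x":-0.3,"y":-0.4,"z":11.3,"rx":0.003,"ry":-0.008,"rz":0.006},{"x":-0.3,"y":-0.4,"z":11.3,"rx":0.003,"ry":-0.008,"rz":0.006}]'
python3 - <<'E'
from h import *
show()
togo([.5696,.3057,.225],down(.147+np.pi))
E
```

```text
clock: 15.15
tcp_pos: [0.572, 0.3022, 0.2468]
eef_rot: [-0.07, 0.998, 0.0, 0.002]
force: [0.7, -0.3, -1.0]
finger_gap: 0.611
t 15.15 tcp [0.572  0.3022 0.2468] zt [ 0.004  0.    -1.   ] xt [-0.99  -0.14  -0.004] q [-0.1   0.75 -0.75  1.63  0.59  0.99  0.66] F [ 0.7 -0.3 -1. ] gap 0.611
xyz cm [0.2  0.38 2.18] rv [-0.     0.004 -0.007] len rows 1.0 1.0
```

```bash
python3 -m creep '[{"x":0.2,"y":0.4,"z":0.2,"rx":0,"ry":0.004,"rz":-0.007},{"x":0.2,"y":0.4,"z":0.2,"rx":0,"ry":0.004,"rz":-0.007},{"x":0.2,"y":0.4,"z":0.2,"rx":0,"ry":0.004,"rz":-0.007},{"x":0.2,"y":0.4,"z":0.2,"rx":0,"ry":0.004,"rz":-0.007}]'
python3 - <<'E'
from h import *
show()
togo([.5696,.3057,.225],down(.147+np.pi))
E
```

```text
clock: 15.48
tcp_pos: [0.5691, 0.3064, 0.2447]
eef_rot: [-0.074, 0.997, -0.0, 0.0]
force: [-0.1, -0.0, -1.4]
finger_gap: 0.61
t 15.48 tcp [0.5691 0.3064 0.2447] zt [ 0.001 -0.    -1.   ] xt [-0.989 -0.148 -0.001] q [-0.11  0.75 -0.75  1.63  0.59  0.99  0.66] F [-0.1 -0.  -1.4] gap 0.61
xyz cm [-0.04 -0.08  1.97] rv [-0.     0.001  0.001] len rows 1.0 1.0
```

```bash
python3 -m creep '[{"x":0,"y":0,"z":0.7,"rx":0,"ry":0,"rz":0},{"x":0,"y":0,"z":1.2,"rx":0,"ry":0,"rz":0},{"x":0,"y":0,"z":1.6,"rx":0,"ry":0,"rz":0},{"x":0,"y":0,"z":1.8,"rx":0,"ry":0,"rz":0},{"x":0,"y":0,"z":1.9,"rx":0,"ry":0,"rz":0},{"x":0,"y":0,"z":1.9,"rx":0,"ry":0,"rz":0}]'
python3 - <<'E'
from h import *
show()
E
```

```text
clock: 15.98
tcp_pos: [0.5688, 0.3059, 0.2252]
eef_rot: [-0.074, 0.997, -0.001, -0.0]
force: [-2.9, -2.7, 6.6]
finger_gap: 0.61
t 15.98 tcp [0.5688 0.3059 0.2252] zt [-0.001 -0.002 -1.   ] xt [-0.989 -0.148  0.001] q [-0.12  0.77 -0.73  1.65  0.61  0.96  0.65] F [-2.9 -2.7  6.6] gap 0.61
```

```bash
python3 -m creep '[{"x":0,"y":0,"z":0,"rx":0,"ry":0,"rz":0},{"x":0,"y":0,"z":0,"rx":0,"ry":0,"rz":0},{"x":0,"y":0,"z":0,"rx":0,"ry":0,"rz":0},{"x":0,"y":0,"z":0,"rx":0,"ry":0,"rz":0},{"x":0,"y":0,"z":-3,"rx":0,"ry":0,"rz":0},{"x":0,"y":0,"z":-7,"rx":0,"ry":0,"rz":0},{"x":1,"y":0,"z":-11,"rx":0,"ry":0,"rz":0},{"x":4,"y":0,"z":-15,"rx":0,"ry":0,"rz":0},{"x":8,"y":0,"z":-18,"rx":0,"ry":0,"rz":0},{"x":12,"y":0,"z":-20,"rx":0,"ry":0,"rz":0},{"x":12,"y":0,"z":-20,"rx":0,"ry":0,"rz":0},{"x":12,"y":0,"z":-20,"rx":0,"ry":0,"rz":0}]' 1
python3 - <<'E'
from h import *
show()
for n in("scene","side"): cv2.imwrite(f"pics/{n}7.png",capture(n))
a=cv2.imread("pics/scene7.png"); b=cv2.imread("pics/side7.png")
v=np.hstack([cv2.resize(a[215:335,340:500],(400,300),interpolation=2),cv2.resize(b[230:380,170:370],(400,300),interpolation=2)])
v2=np.hstack([cv2.resize(a[215:335,200:360],(400,300),interpolation=2),cv2.resize(b[180:330,230:430],(400,300),interpolation=2)])
cv2.imwrite("pics/c7.png",np.clip(np.vstack([v,v2]).astype(float)*1.5,0,255).astype(np.uint8))
for n in("scene","side"):
  for d in pinpoint(n,"tumbler_b"): print(n,np.round(d["position"],4),round(d["score"],2))
E
```

```text
clock: 16.98
tcp_pos: [0.4466, 0.2898, 0.428]
eef_rot: [-0.076, 0.997, -0.0, 0.001]
force: [0.7, 0.3, -0.4]
finger_gap: 1.003
t 16.98 tcp [0.4466 0.2898 0.428 ] zt [ 0.003  0.    -1.   ] xt [-0.988 -0.152 -0.003] q [ 0.    0.41 -0.92  1.71  0.35  1.19  0.71] F [ 0.7  0.3 -0.4] gap 1.003
scene [ 0.7962 -0.0828  0.0268] 0.84
scene [ 0.5631 -0.0403  0.027 ] 0.73
scene [ 0.6653 -0.1612  0.0284] 0.66
scene [ 0.5104 -0.1594  0.0255] 0.61
side [ 0.5141 -0.164   0.0287] 0.88
side [ 0.5614 -0.0409  0.0306] 0.83
side [ 0.7924 -0.0801  0.0286] 0.64
side [0.5725 0.3084 0.055 ] 0.62
side [5.921e-01 2.091e-01 4.000e-04] 0.49
```

View pics/c7.png

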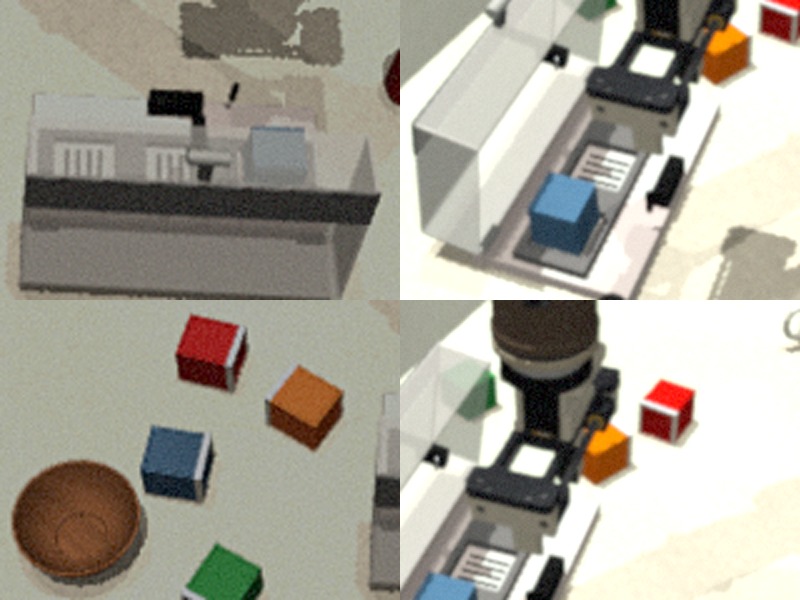

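```bash
python3 - <<'E'
from h import *
togo([.665,-.231,.36],down(1.6))
E
```

```text
xyz cm [-13.54 -54.47   6.48] rv [-0.002  0.     1.689] len rows 14.0 14.0
```

```bash
python3 -m creep '[{"x":-6,"y":-27,"z":2,"rx":0,"ry":0,"rz":0.84},{"x":-6,"y":-27,"z":2,"rx":0,"ry":0,"rz":0.84},{"x":-6,"y":-27,"z":2,"rx":0,"ry":0,"rz":0.84},{"x":-6,"y":-27,"z":2,"rx":0,"ry":0,"rz":0.84},{"x":-6,"y":-27,"z":2,"rx":0,"ry":0,"rz":0.84},{"x":-6,"y":-27,"z":2,"rx":0,"ry":0,"rz":0.84},{"x":-6,"y":-27,"z":2,"rx":0,"ry":0,"rz":0.84},{"x":-13.5,"y":-54.5,"z":6.5,"rx":0,"ry":0,"rz":1.69},{"x":-13.5,"y":-54.5,"z":6.5,"rx":0,"ry":0,"rz":1.69},{"x":-13.5,"y":-54.5,"z":6.5,"rx":0,"ry":0,"rz":1.69},{"x":-13.5,"y":-54.5,"z":6.5,"rx":0,"ry":0,"rz":1.69},{"x":-13.5,"y":-54.5,"z":6.5,"rx":0,"ry":0,"rz":1.69},{"x":-13.5,"y":-54.5,"z":6.5,"rx":0,"ry":0,"rz":1.69},{"x":-13.5,"y":-54.5,"z":6.5,"rx":0,"ry":0,"rz":1.69},{"x":-13.5,"y":-54.5,"z":6.5,"rx":0,"ry":0,"rz":1.69},{"x":-13.5,"y":-54.5,"z":6.5,"rx":0,"ry":0,"rz":1.69},{"x":-13.5,"y":-54.5,"z":6.5,"rx":0,"ry":0,"rz":1.69},{"x":-13.5,"y":-54.5,"z":6.5,"rx":0,"ry":0,"rz":1.69}]'
python3 - <<'E'
from h import *
show()
im=capture("wrist"); cv2.imwrite("pics/w8.png",im)
cv2.imwrite("pics/w8c.png",cv2.resize(im[60:270,200:480],None,fx=2.8,fy=2.8,interpolation=2))
E
```

```text
clock: 18.68
tcp_pos: [0.6646, -0.2294, 0.3595]
eef_rot: [0.696, 0.718, -0.0, -0.001]
force: [0.3, -0.3, 0.4]
finger_gap: 1.001
t 18.68 tcp [ 0.6646 -0.2294  0.3595] zt [-0.001  0.    -1.   ] xt [-0.031  1.     0.   ] q [ 0.47  0.63 -0.36  1.39  0.23  1.17  0.11] F [ 0.3 -0.3  0.4] gap 1.001
```

View pics/w8.png

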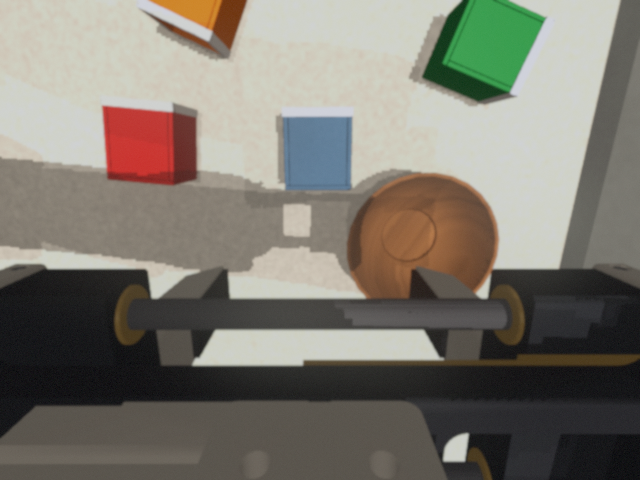

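View pics/w8c.png

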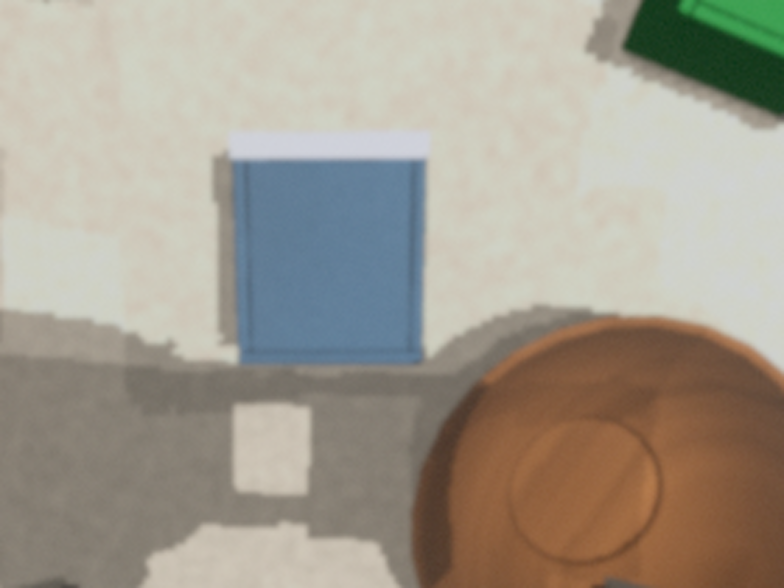

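```bash
python3 - <<'E'
from h import *
cp=campose("wrist")
uv=np.array([(231,132),(429,131),(241,362),(423,362)])/2.8+[200,60]
x=fittop(cp,uv,.056,(.033,.028),[.665,-.161,1.57])
print([ray("wrist",u,.056,cp).round(4) for u in uv])
togo([*x[:2],.034+.159],down(x[2]))
E
```

```text
fit [ 0.6629 -0.1631  1.6091] res mm [ 0.2  0.3 -0.   0.4 -0.6 -0.5  0.4 -0.2]
[array([ 0.6335, -0.1315,  0.056 ]), array([ 0.6896, -0.1295,  0.056 ]), array([ 0.6368, -0.1967,  0.056 ]), array([ 0.6917, -0.1949,  0.056 ])]
xyz cm [ 6.61  0.05 16.7 ] rv [-0.001 -0.    -0.007] len rows 5.0 1.0
```

```bash
python3 -m creep '[{"x":4,"y":0.05,"z":1,"rx":0,"ry":0,"rz":-0.007},{"x":7.1,"y":0.05,"z":4,"rx":0,"ry":0,"rz":-0.007},{"x":7.1,"y":0.05,"z":8,"rx":0,"ry":0,"rz":-0.007},{"x":7.1,"y":0.05,"z":8,"rx":0,"ry":0,"rz":-0.007},{"x":7.1,"y":0.05,"z":12,"rx":0,"ry":0,"rz":-0.007},{"x":7.1,"y":0.05,"z":15,"rx":0,"ry":0,"rz":-0.007},{"x":7.1,"y":0.05,"z":16.7,"rx":0,"ry":0,"rz":-0.007},{"x":7.1,"y":0.05,"z":16.7,"rx":0,"ry":0,"rz":-0.007},{"x":7.1,"y":0.05,"z":16.7,"rx":0,"ry":0,"rz":-0.007}]' 0.8
python3 -m creep '[{"x":0,"y":0,"z":0,"rx":0,"ry":0,"rz":0},{"x":0,"y":0,"z":0,"rx":0,"ry":0,"rz":0},{"x":0,"y":0,"z":0,"rx":0,"ry":0,"rz":0},{"x":0,"y":0,"z":0,"rx":0,"ry":0,"rz":0},{"x":0,"y":0,"z":0,"rx":0,"ry":0,"rz":0},{"x":0,"y":0,"z":0,"rx":0,"ry":0,"rz":0}]' 0 20
python3 -m creep '[{"x":0,"y":0,"z":-2,"rx":0,"ry":0,"rz":0},{"x":0,"y":0,"z":-5,"rx":0,"ry":0,"rz":0},{"x":0,"y":0,"z":-9,"rx":0,"ry":0,"rz":0},{"x":0,"y":0,"z":-12,"rx":0,"ry":0,"rz":0},{"x":0,"y":0,"z":-12,"rx":0,"ry":0,"rz":0},{"x":0,"y":0,"z":-12,"rx":0,"ry":0,"rz":0}]'
python3 - <<'E'
from h import *
show()
cv2.imwrite("pics/side9.png",capture("side"));cv2.imwrite("pics/scene9.png",capture("scene"))
E
```

```text
clock: 19.48
tcp_pos: [0.663, -0.16, 0.1941]
eef_rot: [0.694, 0.72, -0.001, 0.0]
force: [0.1, -1.5, 0.6]
finger_gap: 0.797
clock: 19.98
tcp_pos: [0.6632, -0.1599, 0.1951]
eef_rot: [0.694, 0.72, 0.0, 0.001]
force: [-1.9, 0.0, 8.9]
finger_gap: 0.61
clock: 20.48
tcp_pos: [0.6634, -0.1597, 0.316]
eef_rot: [0.694, 0.72, 0.001, 0.002]
force: [-0.2, -1.2, -2.0]
finger_gap: 0.611
t 20.48 tcp [ 0.6634 -0.1597  0.316 ] zt [ 0.004 -0.002 -1.   ] xt [-0.036  0.999 -0.002] q [ 0.38  0.63 -0.37  1.5   0.25  1.05 -0.  ] F [-0.2 -1.2 -2. ] gap 0.611
```

View pics/side9.png

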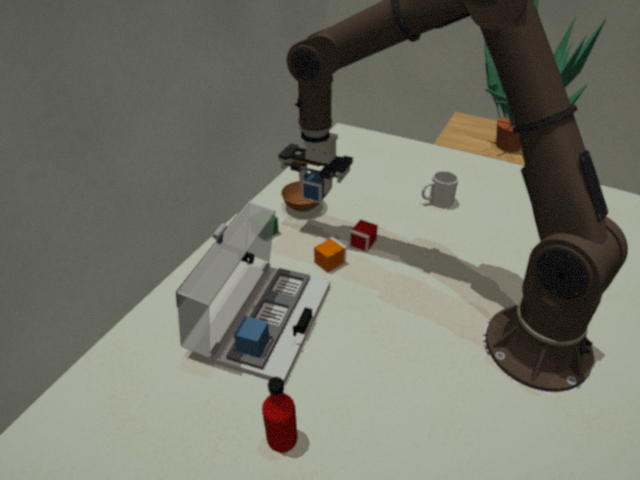

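```bash
python3 - <<'E'
from h import *
togo([.54,-.33,.27],down(1.22))
E
```

```text
xyz cm [-16.57 -12.82   4.28] rv [-0.002  0.001  0.387] len rows 6.0 4.0
```

```bash
python3 -m creep '[{"x":-16.6,"y":-12.8,"z":0,"rx":0,"ry":0,"rz":0.387},{"x":-16.6,"y":-12.8,"z":0,"rx":0,"ry":0,"rz":0.387},{"x":-16.6,"y":-12.8,"z":0,"rx":0,"ry":0,"rz":0.387},{"x":-16.6,"y":-12.8,"z":0,"rx":0,"ry":0,"rz":0.387},{"x":-16.6,"y":-12.8,"z":0,"rx":0,"ry":0,"rz":0.387},{"x":-16.6,"y":-12.8,"z":3,"rx":0,"ry":0,"rz":0.387},{"x":-16.6,"y":-12.8,"z":6,"rx":0,"ry":0,"rz":0.387},{"x":-16.6,"y":-12.8,"z":9,"rx":0,"ry":0,"rz":0.387},{"x":-16.6,"y":-12.8,"z":11,"rx":0,"ry":0,"rz":0.387},{"x":-16.6,"y":-12.8,"z":11.8,"rx":0,"ry":0,"rz":0.387},{"x":-16.6,"y":-12.8,"z":12,"rx":0,"ry":0,"rz":0.387},{"x":-16.6,"y":-12.8,"z":12,"rx":0,"ry":0,"rz":0.387},{"x":-16.6,"y":-12.8,"z":12,"rx":0,"ry":0,"rz":0.387}]'
python3 - <<'E'
from h import *
show()
E
```

```text
clock: 21.67
tcp_pos: [0.5403, -0.33, 0.1923]
eef_rot: [0.82, 0.573, -0.001, -0.001]
force: [0.3, 0.2, -1.0]
finger_gap: 0.608
t 21.67 tcp [ 0.5403 -0.33    0.1923] zt [-0.002  0.    -1.   ] xt [ 0.344  0.939 -0.001] q [ 0.62  0.69 -0.24  1.73  0.22  0.75 -0.08] F [ 0.3  0.2 -1. ] gap 0.608
```

```bash
python3 -m creep '[{"x":0,"y":0,"z":0,"rx":0,"ry":0,"rz":0},{"x":0,"y":0,"z":0,"rx":0,"ry":0,"rz":0},{"x":0,"y":0,"z":0,"rx":0,"ry":0,"rz":0},{"x":0,"y":0,"z":0,"rx":0,"ry":0,"rz":0},{"x":0,"y":0,"z":-3,"rx":0,"ry":0,"rz":0},{"x":0,"y":0,"z":-7,"rx":0,"ry":0,"rz":0},{"x":-3,"y":0,"z":-11,"rx":0,"ry":0,"rz":0},{"x":-7,"y":0,"z":-15,"rx":0,"ry":0,"rz":0},{"x":-7,"y":0,"z":-16.5,"rx":0,"ry":0,"rz":0},{"x":-7,"y":0,"z":-16.5,"rx":0,"ry":0,"rz":0},{"x":-7,"y":0,"z":-16.5,"rx":0,"ry":0,"rz":0}]' 1
python3 - <<'E'
from h import *
show()
im=capture("wrist"); cv2.imwrite("pics/w10.png",im)
cv2.imwrite("pics/w10c.png",cv2.resize(im[60:270,200:480],None,fx=2.8,fy=2.8,interpolation=2))
E
```

```text
clock: 22.58
tcp_pos: [0.5165, -0.3974, 0.3608]
eef_rot: [0.821, 0.572, 0.0, 0.002]
force: [1.5, 0.4, -1.3]
finger_gap: 1.001
t 22.58 tcp [ 0.5165 -0.3974  0.3608] zt [ 0.003 -0.004 -1.   ] xt [ 0.347  0.938 -0.003] q [ 0.75  0.53 -0.27  1.54  0.15  1.09  0.09] F [ 1.5  0.4 -1.3] gap 1.001
```

View pics/w10c.png

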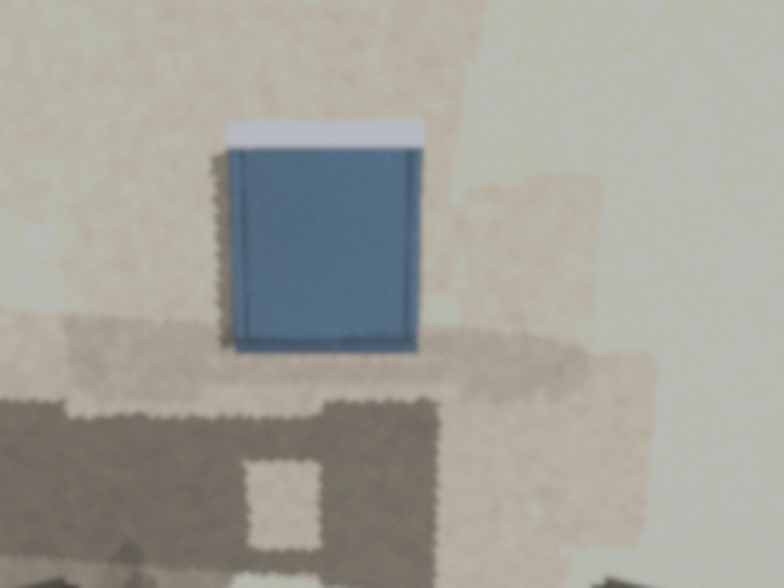

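Tumbler_b is set down neatly, with its rim at the top of the crop: corners (227,122), (425,122), (236,351), (418,351). Next I work out the 45° regrasp.

```bash
python3 - <<'E'
from h import *
cp=campose("wrist")
uv=np.array([(227,122),(425,122),(236,351),(418,351)])/2.8+[200,60]
x=fittop(cp,uv,.056,(.033,.028),[.539,-.333,1.22]); np.save("b.npy",x)
m=np.array([np.cos(x[2]),np.sin(x[2]),0]); up=np.array([0,0,1.]); d=(m-up)/2**.5; xt=(m+up)/2**.5; Rm=np.c_[xt,np.cross(d,xt),d]
c=np.array([x[0],x[1],.028])
for s in(.10,.0): 
    t=c-d*(.169+s);print(t.round(4)); togo(t,Rm)
E
```

```text
fit [ 0.5401 -0.3307  1.2216] res mm [ 0.2  0.8  0.4  0.8 -1.  -0.6  0.4 -1. ]
[ 0.475  -0.5095  0.2182]
xyz cm [-1.208e+01 -1.000e-02  1.408e+01] rv [ 0.002  0.786 -0.002] len rows 5.0 7.0
[ 0.4992 -0.443   0.1475]
xyz cm [-5.01 -0.03 21.14] rv [ 0.002  0.786 -0.002] len rows 6.0 7.0
```

```bash
python3 -m creep '[{"x":-12,"y":0,"z":2,"rx":0,"ry":0.4,"rz":0},{"x":-12,"y":0,"z":2,"rx":0,"ry":0.4,"rz":0},{"x":-12,"y":0,"z":2,"rx":0,"ry":0.4,"rz":0},{"x":-12,"y":0,"z":2,"rx":0,"ry":0.4,"rz":0},{"x":-12.1,"y":0,"z":8,"rx":0.002,"ry":0.786,"rz":-0.002},{"x":-12.1,"y":0,"z":8,"rx":0.002,"ry":0.786,"rz":-0.002},{"x":-12.1,"y":0,"z":8,"rx":0.002,"ry":0.786,"rz":-0.002},{"x":-12.1,"y":0,"z":8,"rx":0.002,"ry":0.786,"rz":-0.002},{"x":-12.1,"y":0,"z":14.1,"rx":0.002,"ry":0.786,"rz":-0.002},{"x":-12.1,"y":0,"z":14.1,"rx":0.002,"ry":0.786,"rz":-0.002},{"x":-12.1,"y":0,"z":14.1,"rx":0.002,"ry":0.786,"rz":-0.002},{"x":-12.1,"y":0,"z":14.1,"rx":0.002,"ry":0.786,"rz":-0.002}]'
python3 - <<'E'
from h import *
show()
x=np.load("b.npy");m=np.array([np.cos(x[2]),np.sin(x[2]),0]); up=np.array([0,0,1.]); d=(m-up)/2**.5; xt=(m+up)/2**.5; Rm=np.c_[xt,np.cross(d,xt),d]
togo(np.array([x[0],x[1],.028])-d*.169,Rm)
cv2.imwrite("pics/side11.png",capture("side"));cv2.imwrite("pics/scene11.png",capture("scene"))
E
```

```text
clock: 23.63
tcp_pos: [0.4756, -0.5084, 0.2172]
eef_rot: [0.757, 0.53, 0.312, -0.221]
force: [0.3, -0.8, 0.5]
finger_gap: 1.0
t 23.63 tcp [ 0.4756 -0.5084  0.2172] zt [ 0.238  0.666 -0.707] xt [0.243 0.664 0.707] q [ 1.16  0.95 -0.48  1.33 -0.32  1.32  0.58] F [ 0.3 -0.8  0.5] gap 1.0
xyz cm [-0.01  0.02  9.84] rv [-0.004  0.    -0.001] len rows 3.0 1.0
```

View pics/side11.png

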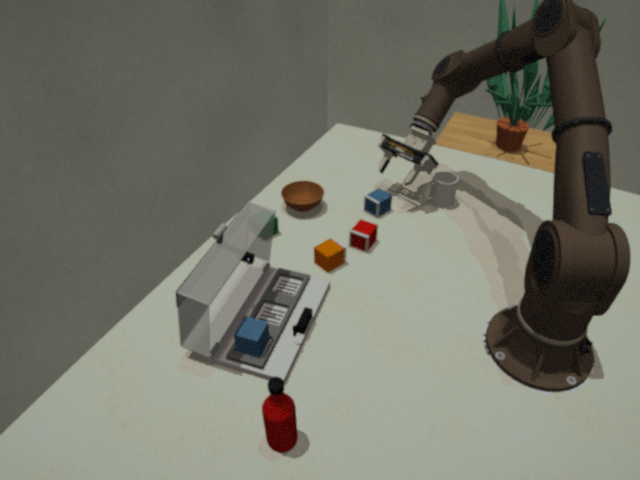

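View pics/scene11.png

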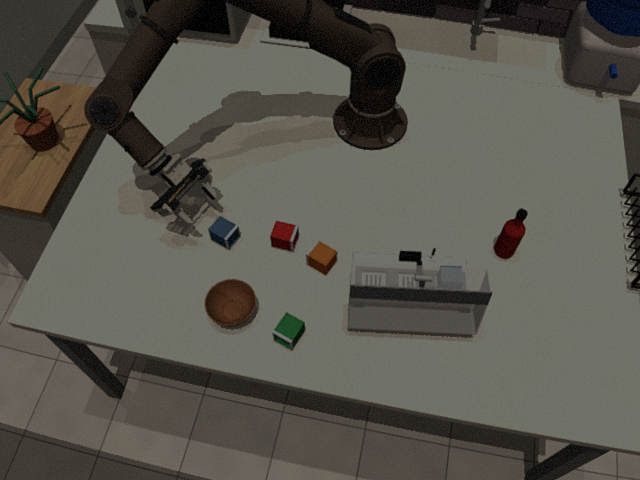

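```bash
python3 -m creep '[{"x":0,"y":0,"z":2.5,"rx":0,"ry":0,"rz":0},{"x":0,"y":0,"z":5,"rx":0,"ry":0,"rz":0},{"x":0,"y":0,"z":7.5,"rx":0,"ry":0,"rz":0},{"x":0,"y":0,"z":9.2,"rx":0,"ry":0,"rz":0},{"x":0,"y":0,"z":9.9,"rx":0,"ry":0,"rz":0},{"x":0,"y":0,"z":9.9,"rx":0,"ry":0,"rz":0},{"x":0,"y":0,"z":9.9,"rx":0,"ry":0,"rz":0},{"x":0,"y":0,"z":9.9,"rx":0,"ry":0,"rz":0}]'
python3 - <<'E'
from h import *
show()
x=np.load("b.npy");m=np.array([np.cos(x[2]),np.sin(x[2]),0]); up=np.array([0,0,1.]); d=(m-up)/2**.5; xt=(m+up)/2**.5; Rm=np.c_[xt,np.cross(d,xt),d]
togo(np.array([x[0],x[1],.028])-d*.169,Rm)
E
python3 -m creep '[{"x":0,"y":0,"z":0,"rx":0,"ry":0,"rz":0},{"x":0,"y":0,"z":0,"rx":0,"ry":0,"rz":0},{"x":0,"y":0,"z":0,"rx":0,"ry":0,"rz":0},{"x":0,"y":0,"z":0,"rx":0,"ry":0,"rz":0},{"x":0,"y":0,"z":0,"rx":0,"ry":0,"rz":0},{"x":0,"y":0,"z":0,"rx":0,"ry":0,"rz":0},{"x":0,"y":0,"z":0,"rx":0,"ry":0,"rz":0},{"x":0,"y":0,"z":0,"rx":0,"ry":0,"rz":0}]' 0 25
python3 - <<'E'
from h import *
show()
E
```

```text
clock: 24.4
tcp_pos: [0.499, -0.4453, 0.1491]
eef_rot: [0.757, 0.53, 0.313, -0.218]
force: [-0.1, 0.5, -0.6]
finger_gap: 1.001
t 24.4 tcp [ 0.499  -0.4453  0.1491] zt [ 0.242  0.663 -0.709] xt [0.242 0.666 0.706] q [ 1.11  0.99 -0.5   1.46 -0.33  1.12  0.6 ] F [-0.1  0.5 -0.6] gap 1.001
xyz cm [ 0.04 -0.06  0.27] rv [0.001 0.002 0.   ] len rows 1.0 1.0
clock: 25.07
tcp_pos: [0.4989, -0.4439, 0.1475]
eef_rot: [0.757, 0.53, 0.313, -0.22]
force: [-0.3, -0.0, -0.4]
finger_gap: 0.604
t 25.07 tcp [ 0.4989 -0.4439  0.1475] zt [ 0.241  0.665 -0.707] xt [0.242 0.664 0.707] q [ 1.11  0.99 -0.5   1.47 -0.33  1.11  0.6 ] F [-0.3 -0.  -0.4] gap 0.604
```

```bash
python3 -m creep '[{"x":1.5,"y":0,"z":-1.5,"rx":0,"ry":0,"rz":0},{"x":4,"y":0,"z":-4,"rx":0,"ry":0,"rz":0},{"x":6.5,"y":0,"z":-6.5,"rx":0,"ry":0,"rz":0},{"x":9,"y":0,"z":-9,"rx":0,"ry":0,"rz":0},{"x":11.5,"y":0,"z":-11.5,"rx":0,"ry":0,"rz":0},{"x":14,"y":0,"z":-14,"rx":0,"ry":0,"rz":0},{"x":14,"y":0,"z":-14,"rx":0,"ry":0,"rz":0},{"x":14,"y":0,"z":-14,"rx":0,"ry":0,"rz":0}]'
cat >> h.py <<'E'
def final(s,up_=0.,pk=-.1,back=0.):
    e=np.array([np.cos(.147),np.sin(.147),0]); n=np.array([-e[1],e[0],0]); u=np.array([0,0,1.]); c=np.array([.5922,.208,0])
    d=(e-u)/2**.5; xt=(-e-u)/2**.5; Rm=np.c_[xt,np.cross(d,xt),d]
    ctr=c+pk*n+u*(.053+up_)-e*back
    return ctr-d*.169-d*s,Rm
E
python3 - <<'E'
from h import *
show()
t,Rm=final(0,.15); print(t); togo(t,Rm)
togo([.50,-.30,.40],down(1.9))
cv2.imwrite("pics/side12.png",capture("side"))
E
```

```text
clock: 25.73
tcp_pos: [0.4996, -0.4438, 0.3478]
eef_rot: [0.757, 0.531, 0.313, -0.218]
force: [-0.2, -0.3, -1.6]
finger_gap: 0.608
t 25.73 tcp [ 0.4996 -0.4438  0.3478] zt [ 0.242  0.662 -0.709] xt [0.24  0.667 0.705] q [ 1.12  0.76 -0.53  1.37 -0.38  1.38  0.45] F [-0.2 -0.3 -1.6] gap 0.608
[0.48863489 0.09157505 0.32250105]
xyz cm [ 33.66 -19.32  36.99] rv [-1.000e-03 -9.290e-01 -2.211e+00] len rows 13.0 20.0
xyz cm [13.28 -4.86  5.84] rv [ 0.267 -0.751 -0.641] len rows 4.0 9.0
```

View pics/side12.png

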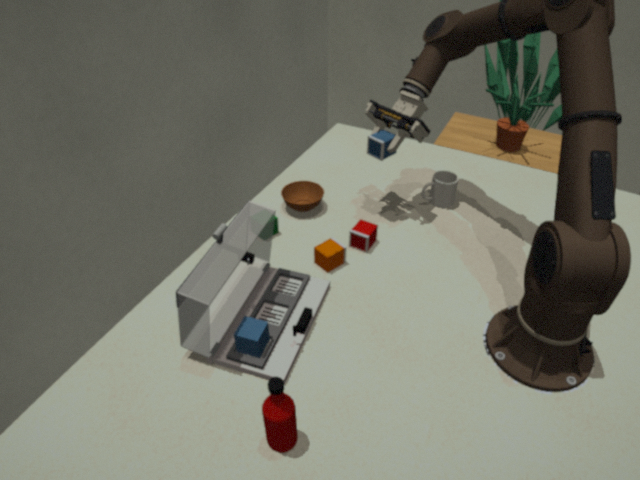

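```bash
python3 -m creep '[{"x":13.3,"y":-4.9,"z":5.8,"rx":0.267,"ry":-0.751,"rz":-0.641},{"x":13.3,"y":-4.9,"z":5.8,"rx":0.267,"ry":-0.751,"rz":-0.641},{"x":13.3,"y":-4.9,"z":5.8,"rx":0.267,"ry":-0.751,"rz":-0.641},{"x":13.3,"y":-4.9,"z":5.8,"rx":0.267,"ry":-0.751,"rz":-0.641},{"x":13.3,"y":-4.9,"z":5.8,"rx":0.267,"ry":-0.751,"rz":-0.641},{"x":13.3,"y":-4.9,"z":5.8,"rx":0.267,"ry":-0.751,"rz":-0.641},{"x":13.3,"y":-4.9,"z":5.8,"rx":0.267,"ry":-0.751,"rz":-0.641},{"x":13.3,"y":-4.9,"z":5.8,"rx":0.267,"ry":-0.751,"rz":-0.641},{"x":13.3,"y":-4.9,"z":5.8,"rx":0.267,"ry":-0.751,"rz":-0.641},{"x":13.3,"y":-4.9,"z":5.8,"rx":0.267,"ry":-0.751,"rz":-0.641},{"x":13.3,"y":-4.9,"z":5.8,"rx":0.267,"ry":-0.751,"rz":-0.641}]'
python3 - <<'E'
from h import *
show()
t,Rm=final(0,.15); togo(t,Rm)
togo([.46,.05,.42],down(.147+np.pi))
E
```

```text
clock: 26.7
tcp_pos: [0.499, -0.3002, 0.3974]
eef_rot: [0.583, 0.813, 0.002, -0.004]
force: [-0.2, -0.7, -1.1]
finger_gap: 0.609
t 26.7 tcp [ 0.499  -0.3002  0.3974] zt [-0.005  0.007 -1.   ] xt [-0.321  0.947  0.008] q [ 0.82  0.43 -0.52  1.65  0.22  1.13  0.57] F [-0.2 -0.7 -1.1] gap 0.609
xyz cm [37.38 11.6   7.78] rv [-0.541 -0.66  -1.317] len rows 10.0 13.0
xyz cm [34.44  7.53 -1.99] rv [ 0.004 -0.008 -1.391] len rows 9.0 12.0
```

```bash
python3 -m creep '[{"x":17,"y":4,"z":-1,"rx":0,"ry":0,"rz":-0.7},{"x":17,"y":4,"z":-1,"rx":0,"ry":0,"rz":-0.7},{"x":17,"y":4,"z":-1,"rx":0,"ry":0,"rz":-0.7},{"x":17,"y":4,"z":-1,"rx":0,"ry":0,"rz":-0.7},{"x":17,"y":4,"z":-1,"rx":0,"ry":0,"rz":-0.7},{"x":34.4,"y":7.5,"z":-2,"rx":0,"ry":-0.008,"rz":-1.39},{"x":34.4,"y":7.5,"z":-2,"rx":0,"ry":-0.008,"rz":-1.39},{"x":34.4,"y":7.5,"z":-2,"rx":0,"ry":-0.008,"rz":-1.39},{"x":34.4,"y":7.5,"z":-2,"rx":0,"ry":-0.008,"rz":-1.39},{"x":34.4,"y":7.5,"z":-2,"rx":0,"ry":-0.008,"rz":-1.39},{"x":34.4,"y":7.5,"z":-2,"rx":0,"ry":-0.008,"rz":-1.39},{"x":34.4,"y":7.5,"z":-2,"rx":0,"ry":-0.008,"rz":-1.39},{"x":34.4,"y":7.5,"z":-2,"rx":0,"ry":-0.008,"rz":-1.39},{"x":34.4,"y":7.5,"z":-2,"rx":0,"ry":-0.008,"rz":-1.39},{"x":34.4,"y":7.5,"z":-2,"rx":0,"ry":-0.008,"rz":-1.39}]'
python3 - <<'E'
from h import *
show()
t,Rm=final(0,.15); togo(t,Rm)
E
```

```text
clock: 27.95
tcp_pos: [0.4595, 0.0484, 0.4196]
eef_rot: [-0.071, 0.997, 0.0, 0.001]
force: [0.4, 0.6, -0.2]
finger_gap: 0.608
t 27.95 tcp [0.4595 0.0484 0.4196] zt [ 0.003  0.    -1.   ] xt [-0.99  -0.142 -0.003] q [ 0.58  0.3  -0.98  1.88  0.27  1.11  1.21] F [ 0.4  0.6 -0.2] gap 0.608
xyz cm [-3.47  3.86  9.72] rv [-0.002 -0.783 -0.004] len rows 3.0 7.0
```

```bash
python3 -m creep '[{"x":-3.5,"y":3.9,"z":3,"rx":0,"ry":-0.783,"rz":-0.004},{"x":-3.5,"y":3.9,"z":6,"rx":0,"ry":-0.783,"rz":-0.004},{"x":-3.5,"y":3.9,"z":9.7,"rx":0,"ry":-0.783,"rz":-0.004},{"x":-3.5,"y":3.9,"z":9.7,"rx":0,"ry":-0.783,"rz":-0.004},{"x":-3.5,"y":3.9,"z":9.7,"rx":0,"ry":-0.783,"rz":-0.004},{"x":-3.5,"y":3.9,"z":9.7,"rx":0,"ry":-0.783,"rz":-0.004},{"x":-3.5,"y":3.9,"z":9.7,"rx":0,"ry":-0.783,"rz":-0.004},{"x":-3.5,"y":3.9,"z":9.7,"rx":0,"ry":-0.783,"rz":-0.004},{"x":-3.5,"y":3.9,"z":9.7,"rx":0,"ry":-0.783,"rz":-0.004}]'
python3 - <<'E'
from h import *
show()
t,Rm=final(0,.15); togo(t,Rm)
cv2.imwrite("pics/side13.png",capture("side"));cv2.imwrite("pics/scene13.png",capture("scene"))
E
```

```text
clock: 28.7
tcp_pos: [0.4914, 0.0875, 0.3226]
eef_rot: [-0.063, 0.937, 0.007, 0.344]
force: [0.6, -1.2, -1.4]
finger_gap: 0.609
t 28.7 tcp [0.4914 0.0875 0.3226] zt [ 0.643  0.057 -0.764] xt [-0.756 -0.114 -0.645] q [ 0.1   0.27 -0.53  2.26  1.74  0.31 -0.29] F [ 0.6 -1.2 -1.4] gap 0.609
xyz cm [ 0.17  0.44 -0.15] rv [-0.038 -0.084  0.003] len rows 1.0 1.0
```

View pics/side13.png

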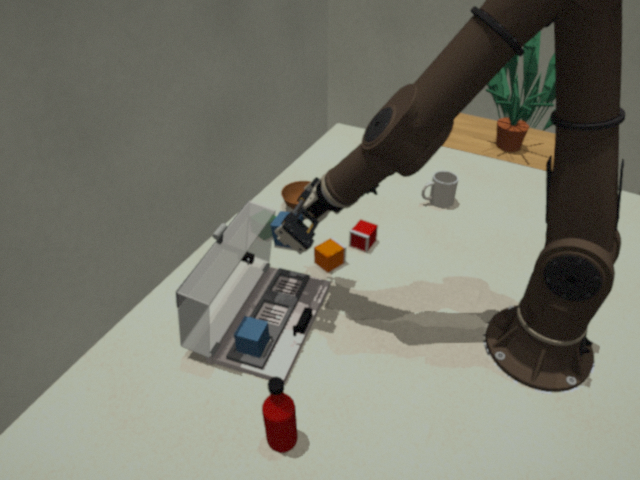

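View pics/scene13.png

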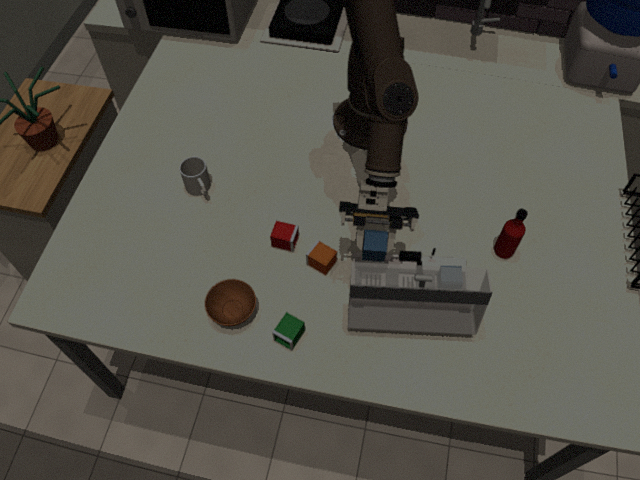

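```bash
python3 -m creep '[{"x":0,"y":0,"z":0,"rx":0,"ry":0,"rz":0},{"x":0,"y":0,"z":0,"rx":0,"ry":0,"rz":0},{"x":0,"y":0,"z":0,"rx":0,"ry":0,"rz":0}]'
python3 - <<'E'
from h import *
show()
t,Rm=final(0,.15); togo(t,Rm)
E
```

```text
clock: 29.05
tcp_pos: [0.4916, 0.0874, 0.3225]
eef_rot: [-0.064, 0.937, 0.006, 0.342]
force: [-0.6, -0.9, -0.9]
finger_gap: 0.611
t 29.05 tcp [0.4916 0.0874 0.3225] zt [ 0.641  0.056 -0.765] xt [-0.757 -0.115 -0.643] q [ 0.11  0.27 -0.53  2.26  1.72  0.31 -0.27] F [-0.6 -0.9 -0.9] gap 0.611
xyz cm [ 0.18  0.45 -0.16] rv [-0.039 -0.087  0.005] len rows 1.0 1.0
```

```bash
python3 -m creep '[{"x":0.18,"y":0.45,"z":-0.15,"rx":-0.039,"ry":-0.087,"rz":0.005},{"x":0.18,"y":0.45,"z":-0.15,"rx":-0.039,"ry":-0.087,"rz":0.005},{"x":0.18,"y":0.45,"z":-0.15,"rx":-0.039,"ry":-0.087,"rz":0.005},{"x":0.18,"y":0.45,"z":-0.15,"rx":-0.039,"ry":-0.087,"rz":0.005},{"x":0.18,"y":0.45,"z":-0.15,"rx":-0.039,"ry":-0.087,"rz":0.005}]'
python3 - <<'E'
from h import *
show()
t,Rm=final(0,.15); togo(t,Rm)
t,Rm=final(0,.03); togo(t,Rm)
E
```

```text
clock: 29.47
tcp_pos: [0.4886, 0.0912, 0.3221]
eef_rot: [-0.068, 0.922, 0.028, 0.381]
force: [0.8, -0.7, -1.1]
finger_gap: 0.608
t 29.47 tcp [0.4886 0.0912 0.3221] zt [ 0.698  0.102 -0.708] xt [-0.701 -0.104 -0.706] q [ 0.21  0.29 -0.64  2.3   2.09  0.36 -0.62] F [ 0.8 -0.7 -1.1] gap 0.608
xyz cm [-0.03  0.04 -0.02] rv [-0.001 -0.002  0.   ] len rows 1.0 1.0
xyz cm [8.44 0.04 8.48] rv [-0.001 -0.002  0.   ] len rows 3.0 1.0
```

```bash
python3 -m creep '[{"x":2,"y":0,"z":2,"rx":0,"ry":0,"rz":0},{"x":4,"y":0,"z":4,"rx":0,"ry":0,"rz":0},{"x":6,"y":0,"z":6,"rx":0,"ry":0,"rz":0},{"x":7.5,"y":0,"z":7.5,"rx":0,"ry":0,"rz":0},{"x":8.4,"y":0,"z":8.4,"rx":0,"ry":0,"rz":0},{"x":8.4,"y":0,"z":8.4,"rx":0,"ry":0,"rz":0},{"x":8.4,"y":0,"z":8.4,"rx":0,"ry":0,"rz":0}]'
python3 - <<'E'
from h import *
show()
t,Rm=final(0,.03); togo(t,Rm)
t,Rm=final(0,.0); togo(t,Rm)
e=np.array([np.cos(.147),np.sin(.147),0]); n=np.array([-e[1],e[0],0])
for nm in("side","scene"):
    im=capture(nm); c=np.array([.5922,.208,0])-.1*n
    # tumbler expected at +30mm, pocket outline at z .032
    T=[c+sx*.028*e+sy*.028*n+np.array([0,0,z]) for sx,sy in((-1,-1),(-1,1),(1,1),(1,-1)) for z in(.05,.116)]
    for p in proj(nm,T): cv2.circle(im,tuple(int(round(v)) for v in p),1,(0,255,255),-1)
    u=proj(nm,[c])[0].astype(int); cr=im[u[1]-75:u[1]+45,u[0]-80:u[0]+80]; cv2.imwrite(f"pics/{nm}14.png",np.clip(cv2.resize(cr,None,fx=4.5,fy=4.5,interpolation=2).astype(float)*1.4,0,255).astype(np.uint8))
E
```

```text
clock: 30.05
tcp_pos: [0.4886, 0.0915, 0.2027]
eef_rot: [-0.068, 0.922, 0.027, 0.38]
force: [-0.1, -0.5, -0.2]
finger_gap: 0.604
t 30.05 tcp [0.4886 0.0915 0.2027] zt [ 0.698  0.102 -0.709] xt [-0.701 -0.105 -0.705] q [ 0.23  0.62 -0.74  2.38  2.41  0.74 -0.86] F [-0.1 -0.5 -0.2] gap 0.604
xyz cm [0.02 0.   0.02] rv [-0.001 -0.003  0.002] len rows 1.0 1.0
xyz cm [2.13 0.01 2.14] rv [-0.001 -0.003  0.002] len rows 1.0 1.0
```

View pics/side14.png

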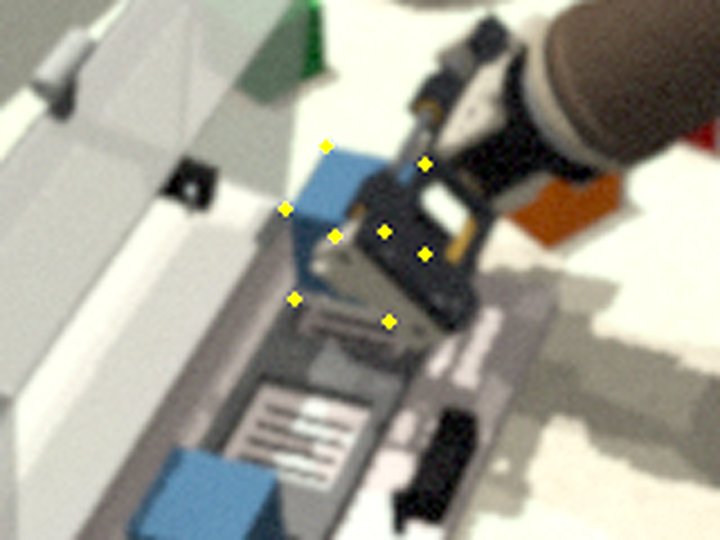

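View pics/scene14.png

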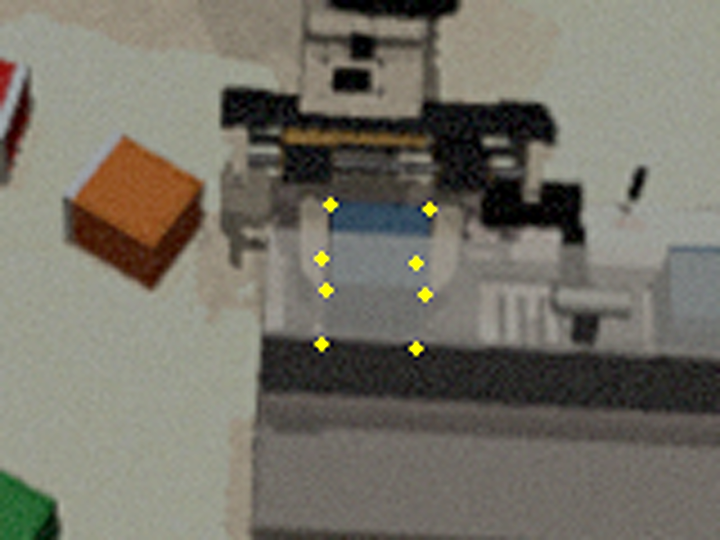

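```bash
python3 -m creep '[{"x":0.6,"y":0,"z":0.6,"rx":0,"ry":-0.002,"rz":0},{"x":1.1,"y":0,"z":1.1,"rx":0,"ry":-0.002,"rz":0},{"x":1.5,"y":0,"z":1.5,"rx":0,"ry":-0.002,"rz":0},{"x":1.8,"y":0,"z":1.8,"rx":0,"ry":-0.002,"rz":0},{"x":2,"y":0,"z":2,"rx":0,"ry":-0.002,"rz":0},{"x":2,"y":0,"z":2,"rx":0,"ry":-0.002,"rz":0}]'
python3 - <<'E'
from h import *
show()
t,Rm=final(0,.0); togo(t,Rm)
E
```

```text
clock: 30.65
tcp_pos: [0.4884, 0.0918, 0.1747]
eef_rot: [-0.069, 0.921, 0.028, 0.382]
force: [0.8, -0.5, -1.5]
finger_gap: 0.61
t 30.65 tcp [0.4884 0.0918 0.1747] zt [ 0.701  0.105 -0.706] xt [-0.698 -0.105 -0.708] q [ 0.22  0.71 -0.74  2.4   2.47  0.83 -0.89] F [ 0.8 -0.5 -1.5] gap 0.61
xyz cm [ 0.15 -0.02  0.17] rv [0.001 0.002 0.001] len rows 1.0 1.0
```

Only 2 mm remains and nothing has caught. I'll finish the descent and let go.

```bash
python3 -m creep '[{"x":0.08,"y":0,"z":0.08,"rx":0,"ry":0,"rz":0},{"x":0.15,"y":0,"z":0.15,"rx":0,"ry":0,"rz":0},{"x":0.2,"y":0,"z":0.2,"rx":0,"ry":0,"rz":0},{"x":0.2,"y":0,"z":0.2,"rx":0,"ry":0,"rz":0}]'
python3 -m creep '[{"x":0,"y":0,"z":0,"rx":0,"ry":0,"rz":0},{"x":0,"y":0,"z":0,"rx":0,"ry":0,"rz":0},{"x":0,"y":0,"z":0,"rx":0,"ry":0,"rz":0},{"x":0,"y":0,"z":0,"rx":0,"ry":0,"rz":0},{"x":0,"y":0,"z":-1,"rx":0,"ry":0,"rz":0},{"x":0,"y":0,"z":-3,"rx":0,"ry":0,"rz":0},{"x":0,"y":0,"z":-6,"rx":0,"ry":0,"rz":0},{"x":0,"y":0,"z":-10,"rx":0,"ry":0,"rz":0},{"x":0,"y":0,"z":-14,"rx":0,"ry":0,"rz":0},{"x":0,"y":0,"z":-14,"rx":0,"ry":0,"rz":0},{"x":0,"y":0,"z":-14,"rx":0,"ry":0,"rz":0}]' 1
python3 - <<'E'
from h import *
show()
t,Rm=final(.14,.0); togo(t,Rm)
e=np.array([np.cos(.147),np.sin(.147),0]); n=np.array([-e[1],e[0],0])
O=[]
for nm in("side","scene"):
    im=capture(nm); C=np.array([.5922,.208,0])
    for k in(-.1,.1):
      c=C+k*n
      T=[c+sx*.028*e+sy*.028*n+np.array([0,0,z]) for sx,sy in((-1,-1),(-1,1),(1,1),(1,-1)) for z in(.086,)]
      for p in proj(nm,T): cv2.circle(im,tuple(int(round(v)) for v in p),0,(0,255,255),-1)
    u=proj(nm,[C])[0].astype(int); cr=im[u[1]-90:u[1]+60,u[0]-90:u[0]+90]; O.append(np.clip(cv2.resize(cr,(400,333),interpolation=2).astype(float)*1.5,0,255).astype(np.uint8))
cv2.imwrite("pics/c15.png",np.hstack(O))
E
```

```text
clock: 30.98
tcp_pos: [0.4886, 0.0918, 0.1724]
eef_rot: [-0.069, 0.921, 0.028, 0.383]
force: [0.2, -0.5, -0.4]
finger_gap: 0.612
clock: 31.9
tcp_pos: [0.3893, 0.0768, 0.2736]
eef_rot: [-0.07, 0.92, 0.027, 0.386]
force: [0.7, -0.3, -0.4]
finger_gap: 1.003
t 31.9 tcp [0.3893 0.0768 0.2736] zt [ 0.706  0.103 -0.701] xt [-0.693 -0.107 -0.713] q [ 0.31  0.33 -0.86  2.55  2.33  0.62 -0.93] F [ 0.7 -0.3 -0.4] gap 1.003
xyz cm [0.05 0.   0.25] rv [-0.001  0.008  0.004] len rows 1.0 1.0
```

View pics/c15.png

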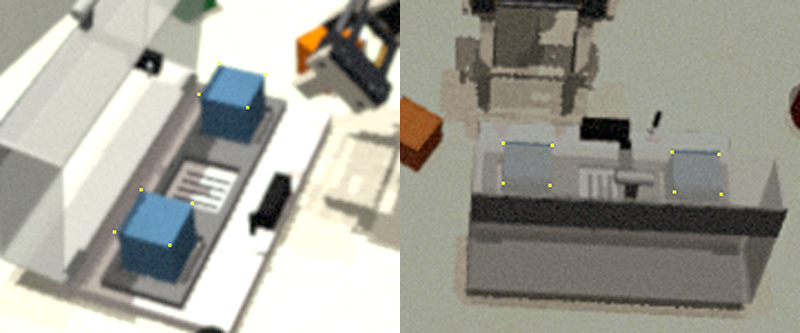

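```bash
python3 - <<'E'
from h import *
M=R.from_quat(sense()["eef_rot"]).as_matrix()
togo([.47,.19,.48],down(.147+np.pi))
togo([.44,.10,.40],M)
E
```

```text
xyz cm [-21.51   9.99  -7.95] rv [-0.     0.789  0.001] len rows 6.0 7.0
xyz cm [-12.8    1.53  -5.36] rv [0. 0. 0.] len rows 4.0 0.0
```

```bash
python3 -m creep '[{"x":-12.8,"y":1.5,"z":-5.4,"rx":0,"ry":0,"rz":0},{"x":-12.8,"y":1.5,"z":-5.4,"rx":0,"ry":0,"rz":0},{"x":-12.8,"y":1.5,"z":-5.4,"rx":0,"ry":0.1,"rz":0},{"x":-12.8,"y":1.5,"z":-5.4,"rx":0,"ry":0.2,"rz":0},{"x":-21.5,"y":10,"z":-8,"rx":0,"ry":0.789,"rz":0},{"x":-21.5,"y":10,"z":-8,"rx":0,"ry":0.789,"rz":0},{"x":-21.5,"y":10,"z":-8,"rx":0,"ry":0.789,"rz":0},{"x":-21.5,"y":10,"z":-8,"rx":0,"ry":0.789,"rz":0},{"x":-21.5,"y":10,"z":-8,"rx":0,"ry":0.789,"rz":0},{"x":-21.5,"y":10,"z":-8,"rx":0,"ry":0.789,"rz":0},{"x":-21.5,"y":10,"z":-8,"rx":0,"ry":0.789,"rz":0},{"x":-21.5,"y":10,"z":-8,"rx":0,"ry":0.789,"rz":0},{"x":-21.5,"y":10,"z":-8,"rx":0,"ry":0.789,"rz":0},{"x":-21.5,"y":10,"z":-8,"rx":0,"ry":0.789,"rz":0},{"x":-21.5,"y":10,"z":-8,"rx":0,"ry":0.789,"rz":0},{"x":-21.5,"y":10,"z":-8,"rx":0,"ry":0.789,"rz":0}]' 0.75
python3 - <<'E'
from h import *
show()
togo([.6937,.2231,.50],down(.147+np.pi))
im=capture("wrist");cv2.imwrite("pics/w16.png",im)
cv2.imwrite("pics/scene16.png",capture("scene"))
print(pinpoint("scene","lid_bar"))
E
```

```text
clock: 33.33
tcp_pos: [0.4713, 0.1896, 0.4774]
eef_rot: [-0.074, 0.997, 0.0, -0.002]
force: [0.1, 1.1, -0.1]
finger_gap: 0.749
t 33.33 tcp [0.4713 0.1896 0.4774] zt [-0.004  0.    -1.   ] xt [-0.989 -0.147  0.004] q [ 0.19  0.3  -0.87  1.69  0.24  1.26  0.99] F [ 0.1  1.1 -0.1] gap 0.749
xyz cm [-22.49   0.04  -2.34] rv [ 0.001 -0.004  0.   ] len rows 6.0 1.0
[{'position': [0.6931, 0.225, 0.2474], 'score': 0.84}]
```

View pics/scene16.png

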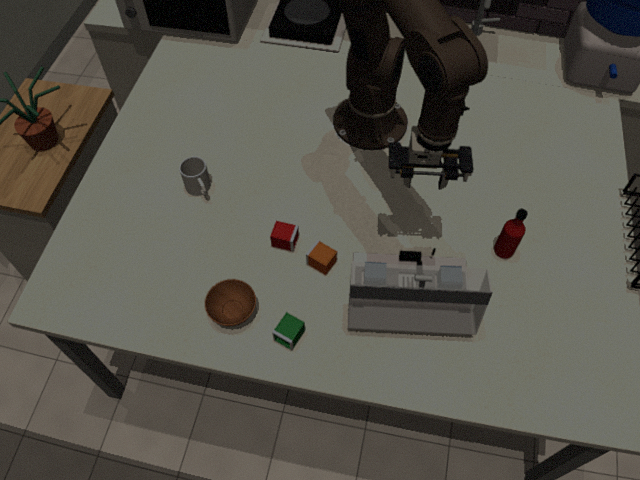

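```bash
python3 -m creep '[{"x":-22.5,"y":0,"z":-2.3,"rx":0,"ry":-0.004,"rz":0},{"x":-22.5,"y":0,"z":-2.3,"rx":0,"ry":-0.004,"rz":0},{"x":-22.5,"y":0,"z":-2.3,"rx":0,"ry":-0.004,"rz":0},{"x":-22.5,"y":0,"z":-2.3,"rx":0,"ry":-0.004,"rz":0},{"x":-22.5,"y":0,"z":-2.3,"rx":0,"ry":-0.004,"rz":0},{"x":-22.5,"y":0,"z":-2.3,"rx":0,"ry":-0.004,"rz":0},{"x":-22.5,"y":0,"z":-2.3,"rx":0,"ry":-0.004,"rz":0},{"x":-22.5,"y":0,"z":-2.3,"rx":0,"ry":-0.004,"rz":0},{"x":-22.5,"y":0,"z":0,"rx":0,"ry":-0.004,"rz":0},{"x":-22.5,"y":0,"z":3,"rx":0,"ry":-0.004,"rz":0},{"x":-22.5,"y":0,"z":5.5,"rx":0,"ry":-0.004,"rz":0},{"x":-22.5,"y":0,"z":6.8,"rx":0,"ry":-0.004,"rz":0},{"x":-22.5,"y":0,"z":6.8,"rx":0,"ry":-0.004,"rz":0},{"x":-22.5,"y":0,"z":6.8,"rx":0,"ry":-0.004,"rz":0}]'
python3 - <<'E'
from h import *
show()
togo([.6937,.2231,.409],down(.147+np.pi))
E
```

```text
clock: 34.65
tcp_pos: [0.6913, 0.2233, 0.4127]
eef_rot: [-0.074, 0.997, -0.0, 0.002]
force: [-0.6, 0.5, 0.7]
finger_gap: 0.753
t 34.65 tcp [0.6913 0.2233 0.4127] zt [ 0.003  0.    -1.   ] xt [-0.989 -0.148 -0.003] q [-0.    0.71 -0.74  1.23  0.46  1.37  1.02] F [-0.6  0.5  0.7] gap 0.753
xyz cm [-0.23 -0.06  0.37] rv [-0.     0.003  0.002] len rows 1.0 1.0
```

```bash
python3 -m creep '[{"x":-0.2,"y":0,"z":0.3,"rx":0,"ry":0,"rz":0},{"x":-0.2,"y":0,"z":0.3,"rx":0,"ry":0,"rz":0},{"x":-0.2,"y":0,"z":0.3,"rx":0,"ry":0,"rz":0}]'
python3 -m creep '[{"x":0,"y":0,"z":0,"rx":0,"ry":0,"rz":0},{"x":0,"y":0,"z":0,"rx":0,"ry":0,"rz":0},{"x":0,"y":0,"z":0,"rx":0,"ry":0,"rz":0},{"x":0,"y":0,"z":0,"rx":0,"ry":0,"rz":0},{"x":0,"y":0,"z":0,"rx":0,"ry":0,"rz":0},{"x":0,"y":0,"z":0,"rx":0,"ry":0,"rz":0},{"x":0,"y":0,"z":0,"rx":0,"ry":0,"rz":0}]' 0 25
python3 - <<'E'
from h import *
show()
f=lambda t:np.array([.075-.209*np.cos(t)+.064*np.sin(t),.03+.209*np.sin(t)+.064*np.cos(t)])
for t in np.linspace(1.4,.22,20): print(round(t,3),np.round(-(f(t)-f(1.4))*100,2).tolist())
E
```

```text
clock: 34.9
tcp_pos: [0.694, 0.224, 0.4101]
eef_rot: [-0.074, 0.997, 0.0, 0.002]
force: [-0.1, -0.3, 1.3]
finger_gap: 0.751
clock: 35.48
tcp_pos: [0.6941, 0.2227, 0.4087]
eef_rot: [-0.074, 0.997, -0.001, 0.001]
force: [0.5, -4.8, 1.7]
finger_gap: 0.432
t 35.48 tcp [0.6941 0.2227 0.4087] zt [ 0.003 -0.002 -1.   ] xt [-0.989 -0.147 -0.003] q [-0.    0.71 -0.73  1.22  0.47  1.37  1.02] F [ 0.5 -4.8  1.7] gap 0.432
1.4 [-0.0, -0.0]
1.338 [1.35, -0.13]
1.276 [2.71, -0.17]
1.214 [4.06, -0.13]
1.152 [5.42, -0.01]
1.089 [6.76, 0.2]
1.027 [8.08, 0.49]
0.965 [9.39, 0.86]
0.903 [10.67, 1.31]
0.841 [11.92, 1.84]
0.779 [13.13, 2.45]
0.717 [14.31, 3.13]
0.655 [15.44, 3.88]
0.593 [16.52, 4.7]
0.531 [17.54, 5.59]
0.468 [18.51, 6.54]
0.406 [19.42, 7.54]
0.344 [20.27, 8.61]
0.282 [21.05, 9.72]
0.22 [21.75, 10.88]
```

```bash
python3 -m creep '[{"x":0.6,"y":0,"z":-0.07,"rx":0,"ry":0,"rz":0},{"x":1.35,"y":0,"z":-0.13,"rx":0,"ry":0,"rz":0},{"x":2.71,"y":0,"z":-0.17,"rx":0,"ry":0,"rz":0},{"x":4.06,"y":0,"z":-0.13,"rx":0,"ry":0,"rz":0},{"x":5.42,"y":0,"z":0,"rx":0,"ry":0,"rz":0},{"x":6.76,"y":0,"z":0.2,"rx":0,"ry":0,"rz":0},{"x":8.08,"y":0,"z":0.49,"rx":0,"ry":0,"rz":0},{"x":9.39,"y":0,"z":0.86,"rx":0,"ry":0,"rz":0},{"x":10.67,"y":0,"z":1.31,"rx":0,"ry":0,"rz":0},{"x":11.92,"y":0,"z":1.84,"rx":0,"ry":0,"rz":0},{"x":13.13,"y":0,"z":2.45,"rx":0,"ry":0,"rz":0},{"x":14.31,"y":0,"z":3.13,"rx":0,"ry":0,"rz":0},{"x":15.44,"y":0,"z":3.88,"rx":0,"ry":0,"rz":0},{"x":16.52,"y":0,"z":4.7,"rx":0,"ry":0,"rz":0},{"x":17.54,"y":0,"z":5.59,"rx":0,"ry":0,"rz":0},{"x":18.51,"y":0,"z":6.54,"rx":0,"ry":0,"rz":0},{"x":19.42,"y":0,"z":7.54,"rx":0,"ry":0,"rz":0},{"x":20.27,"y":0,"z":8.61,"rx":0,"ry":0,"rz":0},{"x":21.05,"y":0,"z":9.72,"rx":0,"ry":0,"rz":0},{"x":21.6,"y":0,"z":10.6,"rx":0,"ry":0,"rz":0}]'
python3 -m creep '[{"x":0,"y":0,"z":0,"rx":0,"ry":0,"rz":0},{"x":0,"y":0,"z":0,"rx":0,"ry":0,"rz":0}]'
python3 - <<'E'
from h import *
show()
cv2.imwrite("pics/side17.png",capture("side"))
E
```

```text
clock: 37.15
tcp_pos: [0.4794, 0.1908, 0.3012]
eef_rot: [-0.074, 0.997, -0.001, 0.001]
force: [1.7, -6.2, -0.6]
finger_gap: 0.432
clock: 37.32
tcp_pos: [0.4798, 0.1909, 0.3017]
eef_rot: [-0.074, 0.997, -0.001, 0.0]
force: [-2.0, -6.5, 0.7]
finger_gap: 0.433
t 37.32 tcp [0.4798 0.1909 0.3017] zt [ 0.001 -0.002 -1.   ] xt [-0.989 -0.148 -0.001] q [ 0.1   0.5  -0.79  1.91  0.45  0.91  0.81] F [-2.  -6.5  0.7] gap 0.433
```

View pics/side17.png

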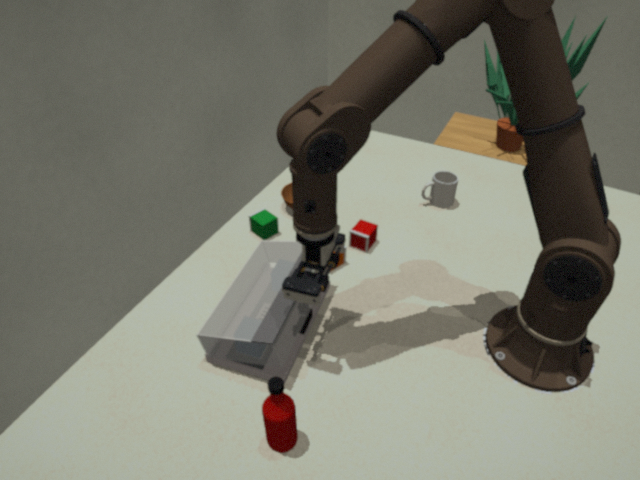

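```bash
python3 -m creep '[{"x":0,"y":0,"z":0,"rx":0,"ry":0,"rz":0},{"x":0,"y":0,"z":0,"rx":0,"ry":0,"rz":0},{"x":0,"y":0,"z":0,"rx":0,"ry":0,"rz":0},{"x":0,"y":0,"z":0,"rx":0,"ry":0,"rz":0},{"x":0,"y":0,"z":-3,"rx":0,"ry":0,"rz":0},{"x":0,"y":0,"z":-6,"rx":0,"ry":0,"rz":0},{"x":0,"y":0,"z":-8,"rx":0,"ry":0,"rz":0},{"x":0,"y":0,"z":-8,"rx":0,"ry":0,"rz":0}]' 0.9
python3 -m creep '[{"x":-1.5,"y":0,"z":0,"rx":0,"ry":0,"rz":0},{"x":-3.4,"y":0,"z":0,"rx":0,"ry":0,"rz":0},{"x":-3.4,"y":0,"z":0,"rx":0,"ry":0,"rz":0},{"x":-3.4,"y":0,"z":0,"rx":0,"ry":0,"rz":0},{"x":-3.4,"y":0,"z":0,"rx":0,"ry":0,"rz":0},{"x":-3.4,"y":0,"z":0,"rx":0,"ry":0,"rz":0},{"x":-3.4,"y":0,"z":0,"rx":0,"ry":0,"rz":0},{"x":-3.4,"y":0,"z":0,"rx":0,"ry":0,"rz":0},{"x":-3.4,"y":0,"z":0,"rx":0,"ry":0,"rz":0},{"x":-3.4,"y":0,"z":0,"rx":0,"ry":0,"rz":0},{"x":-3.4,"y":0,"z":0,"rx":0,"ry":0,"rz":0},{"x":-3.4,"y":0,"z":0,"rx":0,"ry":0,"rz":0}]' 0
python3 - <<'E'
from h import *
show()
togo([.513,.1963,.273],down(.147+np.pi))
cv2.imwrite("pics/side18.png",capture("side")); print(pinpoint("side","lid_bar"))
E
```

```text
clock: 38.03
tcp_pos: [0.4811, 0.1933, 0.3864]
eef_rot: [-0.075, 0.997, 0.001, 0.005]
force: [-0.1, 0.4, 0.1]
finger_gap: 0.893
clock: 39.03
tcp_pos: [0.5139, 0.1968, 0.3822]
eef_rot: [-0.074, 0.997, 0.0, 0.002]
force: [0.2, -0.0, 0.9]
finger_gap: 0.08
t 39.03 tcp [0.5139 0.1968 0.3822] zt [ 0.003  0.    -1.   ] xt [-0.989 -0.148 -0.003] q [ 0.13  0.46 -0.83  1.74  0.38  1.11  0.9 ] F [ 0.2 -0.   0.9] gap 0.08
xyz cm [ 0.13 -0.03 10.92] rv [-0.     0.003  0.002] len rows 3.0 1.0
[{'position': [0.4769, 0.1882, 0.131], 'score': 0.73}]
```

View pics/side18.png

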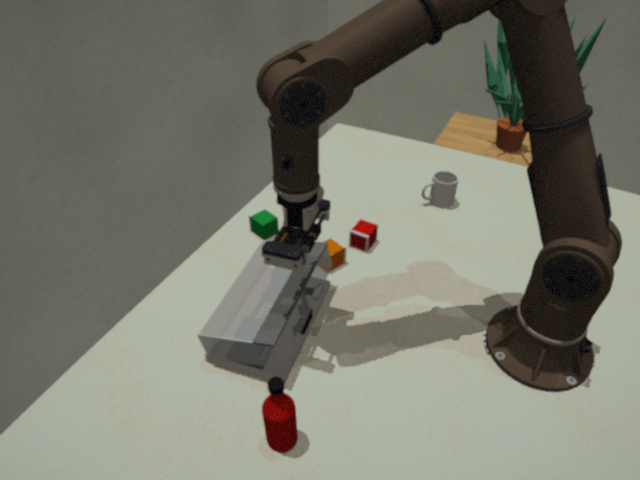

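```bash
python3 -m creep '[{"x":0.1,"y":0,"z":3,"rx":0,"ry":0.003,"rz":0},{"x":0.1,"y":0,"z":5.5,"rx":0,"ry":0.003,"rz":0},{"x":0.1,"y":0,"z":6.5,"rx":0,"ry":0.003,"rz":0},{"x":0.1,"y":0,"z":6.8,"rx":0,"ry":0.003,"rz":0},{"x":0.1,"y":0,"z":7.1,"rx":0,"ry":0.003,"rz":0},{"x":0.1,"y":0,"z":7.4,"rx":0,"ry":0.003,"rz":0},{"x":0.1,"y":0,"z":7.7,"rx":0,"ry":0.003,"rz":0},{"x":0.1,"y":0,"z":8,"rx":0,"ry":0.003,"rz":0},{"x":0.1,"y":0,"z":8.3,"rx":0,"ry":0.003,"rz":0},{"x":0.1,"y":0,"z":8.6,"rx":0,"ry":0.003,"rz":0},{"x":0.1,"y":0,"z":8.9,"rx":0,"ry":0.003,"rz":0},{"x":0.1,"y":0,"z":9.2,"rx":0,"ry":0.003,"rz":0},{"x":0.1,"y":0,"z":9.5,"rx":0,"ry":0.003,"rz":0},{"x":0.1,"y":0,"z":9.7,"rx":0,"ry":0.003,"rz":0},{"x":0.1,"y":0,"z":9.9,"rx":0,"ry":0.003,"rz":0},{"x":0.1,"y":0,"z":10.1,"rx":0,"ry":0.003,"rz":0},{"x":0.1,"y":0,"z":10.3,"rx":0,"ry":0.003,"rz":0},{"x":0.1,"y":0,"z":10.3,"rx":0,"ry":0.003,"rz":0}]'
python3 - <<'E'
from h import *
show()
E
```

```text
clock: 40.63
tcp_pos: [0.5128, 0.1967, 0.2788]
eef_rot: [-0.074, 0.997, -0.0, -0.0]
force: [-4.7, -1.4, 5.9]
finger_gap: 0.005
t 40.63 tcp [0.5128 0.1967 0.2788] zt [-0.001 -0.    -1.   ] xt [-0.989 -0.148  0.001] q [ 0.07  0.57 -0.76  1.86  0.49  0.91  0.8 ] F [-4.7 -1.4  5.9] gap 0.005
```

```bash
python3 -m creep '[{"x":0,"y":0,"z":0.1,"rx":0,"ry":0,"rz":0},{"x":0,"y":0,"z":0.2,"rx":0,"ry":0,"rz":0},{"x":0,"y":0,"z":0.3,"rx":0,"ry":0,"rz":0},{"x":0,"y":0,"z":0.4,"rx":0,"ry":0,"rz":0},{"x":0,"y":0,"z":0.5,"rx":0,"ry":0,"rz":0},{"x":0,"y":0,"z":0.6,"rx":0,"ry":0,"rz":0},{"x":0,"y":0,"z":0.65,"rx":0,"ry":0,"rz":0},{"x":0,"y":0,"z":0.65,"rx":0,"ry":0,"rz":0},{"x":0,"y":0,"z":0.65,"rx":0,"ry":0,"rz":0}]'
python3 - <<'E'
from h import *
show()
E
```

```text
clock: 41.38
tcp_pos: [0.5125, 0.1968, 0.2733]
eef_rot: [-0.075, 0.997, -0.0, -0.0]
force: [-9.4, -2.7, 15.7]
finger_gap: 0.008
t 41.38 tcp [0.5125 0.1968 0.2733] zt [-0.001 -0.001 -1.   ] xt [-0.989 -0.149  0.001] q [ 0.07  0.58 -0.76  1.86  0.5   0.9   0.79] F [-9.4 -2.7 15.7] gap 0.008
```

```bash
python3 -m creep '[{"x":0,"y":0,"z":0.1,"rx":0,"ry":0,"rz":0},{"x":0,"y":0,"z":0.15,"rx":0,"ry":0,"rz":0},{"x":0,"y":0,"z":0.15,"rx":0,"ry":0,"rz":0}]'
python3 -m creep '[{"x":0,"y":0,"z":-0.3,"rx":0,"ry":0,"rz":0},{"x":0,"y":0,"z":-0.8,"rx":0,"ry":0,"rz":0},{"x":0,"y":0,"z":-1.5,"rx":0,"ry":0,"rz":0},{"x":0,"y":0,"z":-4,"rx":0,"ry":0,"rz":0},{"x":0,"y":0,"z":-8,"rx":0,"ry":0,"rz":0},{"x":4,"y":0,"z":-12,"rx":0,"ry":0,"rz":0},{"x":8,"y":0,"z":-16,"rx":0,"ry":0,"rz":0},{"x":10,"y":0,"z":-16,"rx":0,"ry":0,"rz":0},{"x":10,"y":0,"z":-16,"rx":0,"ry":0,"rz":0},{"x":10,"y":0,"z":-16,"rx":0,"ry":0,"rz":0},{"x":10,"y":0,"z":-16,"rx":0,"ry":0,"rz":0},{"x":10,"y":0,"z":-16,"rx":0,"ry":0,"rz":0}]'
python3 - <<'E'
from h import *
show()
O=[]
e=np.array([np.cos(.147),np.sin(.147),0]); n=np.array([-e[1],e[0],0]); C=np.array([.5922,.208,0])
for nm in("side","scene"):
    im=capture(nm); print(nm,pinpoint(nm,"lid_bar"),pinpoint(nm,"lid_press")[:1])
    for x,y,z in((-.134,0,.094),(-.104,-.165,.104),(-.104,.165,.104)):
        p=proj(nm,[C+x*e+y*n+[0,0,z]])[0]; cv2.circle(im,tuple(int(round(v)) for v in p),0,(0,255,255),-1)
    u=proj(nm,[C])[0].astype(int); cr=im[u[1]-90:u[1]+60,u[0]-90:u[0]+90]; O.append(np.clip(cv2.resize(cr,(400,333),interpolation=2).astype(float)*1.5,0,255).astype(np.uint8))
cv2.imwrite("pics/c19.png",np.hstack(O))
E
```

```text
clock: 41.63
tcp_pos: [0.5124, 0.197, 0.273]
eef_rot: [-0.075, 0.997, -0.001, -0.0]
force: [-13.4, -5.9, 30.9]
finger_gap: 0.004
clock: 42.63
tcp_pos: [0.4153, 0.1814, 0.4306]
eef_rot: [-0.074, 0.997, 0.0, -0.0]
force: [-0.1, -0.1, -0.1]
finger_gap: 0.003
t 42.63 tcp [0.4153 0.1814 0.4306] zt [-0.  0. -1.] xt [-0.989 -0.147  0.   ] q [ 0.25  0.25 -0.93  1.88  0.22  1.12  0.96] F [-0.1 -0.1 -0.1] gap 0.003
side [{'position': [0.457, 0.1871, 0.0899], 'score': 0.78}, {'position': [0.7568, -0.2512, -0.0027], 'score': 0.55}] [{'position': [0.5161, 0.1992, 0.1026], 'score': 0.56}]
scene [{'position': [0.4596, 0.1874, 0.0954], 'score': 0.58}, {'position': [0.5915, 0.2123, 0.0013], 'score': 0.38}] [{'position': [0.5125, 0.1932, 0.1053], 'score': 0.96}]
```

View pics/c19.png

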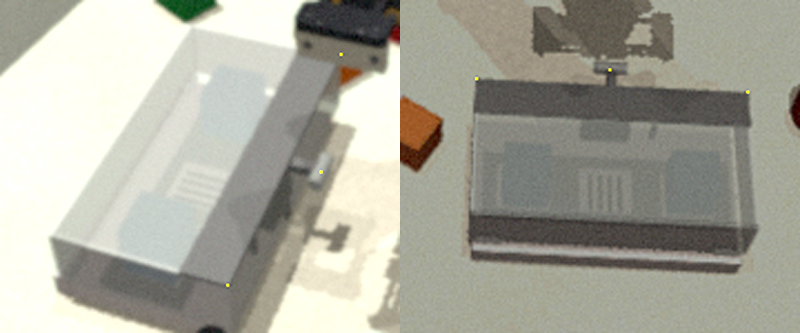

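The lid is shut: the bar is back at 94 mm, the strip lines up, and both tumblers are inside. The arm is clear, so I hand in.

```bash
python3 - <<'E'
from h import *
for n in("soap","mug","bowl"): capture("scene"); print(n,[(np.round(d["position"],3),round(d["score"],2)) for d in pinpoint("scene",n)[:1]])
print(hand_in())
E
```

```text
soap [(array([0.415, 0.458, 0.001]), 0.59)]
mug [(array([ 0.372, -0.476, -0.001]), 0.61)]
bowl [(array([ 0.753, -0.249, -0.004]), 0.55)]
the job is handed in; nothing more can be done
None
```

Both tumblers present are upside down in the cabinet and the lid is shut. I handed the job in at about 43 s; no verdict is reported.

- **Loading:** I popped the lid and swung it open by its bar. tumbler_c went into pocket2 from above. The second, lying tumbler went into pocket0: I first carried it clear of the bowl, then regripped it at 45° so it could be set mouth down. It had been knocked aside during the run, so I measured its position again before gripping it.
- **Closing:** I swung the lid shut and pressed it to its lower stop (about 31 N at the wrist), then let go.
- **Last checks:**
  - The lid lines up with its shut outline, and the bar reads about 90–95 mm high, close to its shut height.
  - Before closing, both tumblers lined up with their pockets within about 1 px in the scene view. The side view showed the same offset of roughly 3 mm for both, which I put down to calibration.
  - The soap, mug and bowl read within about 5 mm of where they started, and the wrist force was near zero with the arm clear.
- **Not confirmed:** seating was judged by eye from pictures, not measured. When I set down the second tumbler I felt no contact force, so it probably dropped the last millimetre on release.

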